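Pack the bearing kit and bolt it shut

ROBOT

A 7-joint arm with a two-finger parallel gripper is mounted at the origin on the work surface. World frame = base frame: x ahead of the robot, y to its left, z up, the work surface at z = 0. Lengths are in m, angles in rad, forces in N, time in s.
With the tool pointing down it reaches from about 0.35 to 0.9 m from the base axis. Payload 8.1 kg.
Tool frame: the origin (TCP) lies at the very end of the fingers, on their centre line; the grasp point (between the pads) lies 19 mm behind it (grasp_offset is the distance from the TCP to the grasp point, in m); z points along the fingers, y is the line along which they close (so a half turn about z gives the same grasp; the last joint's range is limited). The gripper opens to 92 mm and grips with 3 to 60 N. Pads are 19 mm wide; open, the fingers measure 130 mm over their backs; the gripper's body (75 mm by 190 mm) begins 47 mm behind the grasp point.
Start: joints at [-1.277, 0.434, 0.025, 1.573, -0.012, 1.134, -0.075], TCP at [0.242, 0.576, 0.227] pointing down, gripper open.
Joint ranges: [-2.62, 2.62], [-0.44, 2.09], [-1.27, 1.32], [0.08, 2.57], [-1.32, 4.46], [0.12, 2], [-2.74, 2.74]. Speed limits (rad/s): [2.22, 2.22, 3.01, 3.01, 3.14, 3.14, 3.14].

INTERFACE

Orientations are given as a rotation vector (axis times angle).
In Python, from cell import observe, get_image, camera_params, sign_off, silhouettes, grasp_offset gives the robot as it stands. The module is installed in compiled form; this text tells all that it offers.
- The arm moves only by the tool jog_arm, never from a script. Its argument "motion" is a list that holds one entry, the list of rows, each a list of 7 numbers: the shift along the tool's x, y, z in m, then the turn, a rotation vector about the tool's x, y, z in rad, then the closure, from -1 (fully open) to 1 (shut), so that 0 is half open. In form: [[[dx, dy, dz, wx, wy, wz, hand], ...]]. A call has 1 to 10 rows; each row is the pose to reach, as a shift and turn from the pose commanded when the call began, along the tool's axes at that moment; what a row does not reach only later rows make up. A row lasts 1/12 s, in which the tool goes at most 41.7 mm and 7.16 degrees, less where a joint would pass 70% of its speed; a pose out of reach is approached as far as the arm can. A call with a gripper value outside its range is refused whole. The fingers move at their own pace and stop on an object; "force" is the grip in N (left out, the last holds). Time passes only in rows, so rows that repeat a pose let the fingers close. It gives the time, the measured TCP pose, the force, the opening and the grip force at its end, in the units of the state.
- observe(): the state, without advancing time (a new reading comes with each control period).
- get_image(name): name is "scene" or "top" or "wrist"; returns the picture (384x512x3 uint8, red, green, blue); there is no depth.
- camera_params(name): a dict with "vertical_fov" (degrees; the focal length in pixels is half the picture's height over the tangent of half this angle, whatever the lens; pixels are square), "cx", "cy" (the principal point, pixels), "T" (4x4, takes a point from camera to world coordinates). Camera axes: x right, y down, z forward; pixel columns grow to the right and rows downward; lengths in m; the calibration is good to about 2 mm. The wrist camera is an equidistant fisheye: a pixel r from the principal point sees the ray r / f radians off the axis. A picture is of the moment at which its call begins: read the wrist's pose just before it. camera_params takes no time and is no camera call; for the wrist camera it gives the pose at the moment of the call.
- sign_off(): hands the job in; it is judged then, once.
Trained networks look in the newest picture that a camera, given by its name, has taken for a name from the list of things; names that differ only in an ending like _2 or _b are one class to them, and where a whole thing is asked for, a point or a joint stands for the part that bears it (a point fixed in the world has none). Each returns a list of dicts, best first, with "p" (0 to 1); they miss things now and then, are a little off and sometimes report something else, mostly with a low value. They report only what shows in the picture. A call takes as long as a camera call. They do not tell look-alikes from the thing itself.
- silhouettes(query, camera): "mask" (384x512 bool, what is visible of it) and "pixel" ([column, row] in pixels, amid what is visible of it).
The state is a dict: "clock": time; "joints": joint angles; "dq": joint speeds; "joint_efforts": joint torques, N m; "position": TCP position; "ee_rot": TCP orientation; "force": force on the tool from outside, world axes, zero at the start; "ft_torque": the same for the moment, N m; "width": opening from 0.0 (shut) to 1.0 (fully open); "gripper_force": force on a finger pad.
Only numpy, scipy, OpenCV 4.12 (cv2) and the standard library are available. Lean on these libraries where they do the work, as an engineer would, in place of code of your own. Each camera call takes 0.05 s, during which the arm holds its last target. There are 200 camera calls.

TASK

Pick up the loose pillow block bearing from the bench and lower it - do not drop it - upright and lengthwise into the empty, cork-lined bay of the wooden kit box, then close the lid gently all the way down, and last slide the front bolt fully home over the lid's tongue. Leave the bearing already in the box and the wheel, bracket, tin and board lying about where they are.

Things in the scene. Friction and masses are not known exactly. Their poses are not given: they have to be found in the camera images.
- bearing: loose dark cast-iron pillow block bearing to pack, about 0.5 kg, upright on the bench left or right of the box. Foot 127 x 38 x 14 mm, bolt heads 7 mm tall at x = +-49 mm; round housing in the middle 32 mm thick (flat faces y = +-16 mm), 60 mm across, axis 35 mm up, top 65 mm. Origin: centre of underside; x along the foot, y along the bore (pinch across it), z up. Ends alike.
- packed: the same kind of bearing, already standing in the other bay of the box; same axes. Not to be disturbed.
- pad: cork pad 120 x 42 x 3 mm fixed on the floor of the empty bay (left or right, varies). Origin: centre of its underside, 8 mm above the bench; x along the bay, away from the robot, z up. The bay is 140 x 48 mm, centred on the pad, between strips reaching 15 mm above the box floor. The bearing belongs on the pad, its x along the pad's x, either way round. The bays lie 80 mm apart in y.
- box: plywood tray fixed to the bench, 176 (x) x 206 (y) x 52 mm high outside, walls and floor 8 mm. Origin: centre of underside; x away from the robot, y left. Lid hinged at the far (+x) rim. Bay centres x = -10, y = +-40 mm. In front, x = -88 to -140 mm: bolt block (y 16 to 100 mm, 50 high, channel to 62) and keeper (y -50 to -20 mm, up to 71 high).
- lid (a joint): lid angle, rad: 0 shut, grows opening, stop at 1.08. Lid 176 x 206 x 40 mm deep, 0.4 kg, plywood frame, clear window. It starts about 60 degrees open, hanging over the far half of the box, and stays where it is left; about 5 N at the front edge moves it. A steel tongue 24 mm wide, 5 mm thick sticks out 44 mm from the lower middle of its front edge.
- lid_hinge (a point): middle of the lid's hinge line (top of the box's far wall, 52 mm above the bench, box x = +88 mm). The hinge line runs along the box's y.
- lid_edge (a point): point on the lid's outer (top) face, middle of its wooden front strip (24 mm wide): 164 mm from the hinge along the lid, 40 mm above its rim plane; the front edge is 12 mm farther on. With the lid shut it is 92 mm above the bench. z: outward normal of the face; x: along the lid towards the hinge.
- bolt (a joint): travel of the slide bolt, m: 0 = drawn back (left), 0.05 = fully home at the right-hand stop, its tip in the keeper. It slides along the box's -y, stays where it is left, about 2 N moves it.
- bolt_knob (a point): top centre of the bolt's upright round knob, 14 mm across, 32 mm tall, standing on a flat bar 18 mm wide whose top is 66 mm above the bench; the point is 98 mm above the bench and moves with the bolt. 25 mm are free between the knob and the front of the shut lid.
- wheel: bystander: black rubber caster wheel lying flat, 100 mm across, 36 mm high; origin at the centre of its underside. Lies on the other side of the box from the loose bearing.
- bracket: bystander: steel angle bracket, foot 60 x 40 mm, upright leg 60 mm high at its +x end, to the right; origin under the foot's centre.
- tin: bystander: plain metal tin, 66 mm across, 85 mm high; origin at the centre of its underside; to the left.
- offcut: bystander: dark plywood offcut 75 (x) x 160 (y) x 18 mm lying flat; to the right, farther out; origin at the centre of its underside.
Mind the look-alikes: they are no part of the job. Leave any green, orange or pink look-alike of the bearing alone.

How it is judged:
On the way, in this order (a step that is already met when the one before it is completed fails the run):
1. the bearing is lowered into the cork-lined bay while the gripper holds it: within 20 mm of the pad's centre and 12 mm of resting (horizontal distance between bearing and pad below 0.02 m and z of bearing in the frame of pad below 0.015 m and contact force between the fingers and bearing above 1 N).
2. the bearing stands seated on the pad, upright and lengthwise, let go (horizontal distance between bearing and pad below 0.014 m and z of bearing in the frame of pad between -0.004 and 0.008 m and angle between bearing's own z axis and vertical below 0.08 rad and angle between the x axis of bearing and the x axis of pad, either way round below 0.12 rad and contact force between the fingers and bearing below 0.5 N), for 0.2 s.
3. the lid is shut (value of joint lid below 0.03 rad), for 0.2 s.
4. the bolt is home (value of joint bolt above 0.045 m and value of joint lid below 0.03 rad), for 0.1 s.
At the end, for the whole second after the job is handed in: The bearing stands at rest on the cork pad (centre within 14 mm, base within 5 mm of resting, upright within 0.08 rad, along the bay within 0.12 rad), the lid is shut (below 0.03 rad) and the bolt is home (beyond 45 of its 50 mm) (all of step 4 and horizontal distance between bearing and pad below 0.014 m and z of bearing in the frame of pad between -0.004 and 0.008 m and angle between bearing's own z axis and vertical below 0.08 rad and angle between the x axis of bearing and the x axis of pad, either way round below 0.12 rad and linear speed of bearing below 0.02 m/s); the robot touches nothing.
It fails at once if a bystander is shifted by more than 30 mm (distance of any of wheel, bracket, tin, offcut from where it was at the start of the episode above 0.03 m).
It fails at once if the bearing already packed is shifted by more than 20 mm (distance of packed from where it was at the start of the episode above 0.02 m).
It fails at once if the lid is slammed (closing faster than 2.5 rad/s) (velocity of joint lid below -2.5 rad/s).
It also fails if it takes over 72 s, if anything falls off the work surface, if the arm or the gripper's body presses on something with over 40 N, if the wrist force passes 120 N, or if a joint passes its speed limit or range.

## Working session

There is one attempt and no reset: what is moved stays moved. The work goes in short steps, Python scripts to look and compute and a tool call to move; the robot and the scene stay as the last step left them, time stands still between calls to the robot, and variables do not carry over. Pictures are saved under pics/ and viewed, at most 13 in all, crops included, and the job is handed in when it is done.

Besides the shell and the picture viewer there is one more tool, called as name([rows], argument=value, ...), one row to a line, values as JSON. jog_arm: Moves the arm, as the interface text tells. Its arguments: {"type":"object","properties":{"motion":{"type":"array"},"force":{"type":"number"}},"required":["motion"]}

```bash
mkdir -p pics
python3 - <<'E'
from cell import *
import cv2,numpy as np
s=observe();print({k:np.round(v,3).tolist() for k,v in s.items()})
ims=[get_image(n) for n in("scene","top")]
for n in("scene","top"):
    c=camera_params(n);print(n,c["vertical_fov"],c["cx"],c["cy"],np.round(c["T"],3).tolist())
print(grasp_offset() if callable(grasp_offset) else grasp_offset)
cv2.imwrite("pics/a.png",cv2.cvtColor(cv2.resize(np.vstack(ims),None,fx=.78,fy=.78),cv2.COLOR_RGB2BGR))
cv2.imwrite("pics/top.png",cv2.cvtColor(cv2.resize(ims[1],(800,600)),cv2.COLOR_RGB2BGR))
for q in("bearing","pad","box","lid","bolt_knob","wheel","tin","bracket","offcut"):
    for cam in ("top","scene"):
        print(q,cam,[(round(float(d["p"]),2),np.round(d["pixel"]).tolist(),int(d["mask"].sum())) for d in silhouettes(q,cam)])
E
```

```text
{'clock': 0.0, 'joints': [-1.277, 0.435, 0.025, 1.574, -0.012, 1.134, -0.075], 'dq': [-0.0, -0.001, -0.001, -0.0, 0.002, 0.001, -0.001], 'joint_efforts': [-0.001, -66.787, 0.984, -31.447, -0.061, 0.043, 0.0], 'position': [0.241, 0.576, 0.226], 'ee_rot': [-0.619, -3.08, 0.002], 'force': [-0.371, -0.336, -0.185], 'ft_torque': [-0.016, -0.009, -0.037], 'gripper_force': 0.0, 'width': 0.997}
scene 42.992532955760225 245.40492502361164 195.81725357892063 [[-0.99, 0.101, -0.096, 0.688], [0.139, 0.691, -0.71, 1.12], [-0.005, -0.716, -0.698, 1.225], [0.0, 0.0, 0.0, 1.0]]
top 53.515879906325566 263.3373935001861 191.6919786689099 [[-0.031, -0.996, 0.085, 0.441], [-1.0, 0.031, 0.002, -0.021], [-0.005, -0.085, -0.996, 1.295], [0.0, 0.0, 0.0, 1.0]]
0.0188
bearing top [(0.89, [357.0, 230.0], 411), (0.73, [344.0, 178.0], 458), (0.7, [408.0, 251.0], 571), (0.63, [303.0, 233.0], 393)]
bearing scene [(0.75, [274.0, 186.0], 462), (0.61, [263.0, 153.0], 212), (0.54, [224.0, 161.0], 296), (0.54, [272.0, 127.0], 334), (0.46, [200.0, 204.0], 1998)]
pad top [(0.61, [234.0, 179.0], 310)]
pad scene [(0.84, [224.0, 239.0], 303)]
box top [(0.94, [245.0, 162.0], 4312)]
box scene [(0.71, [214.0, 227.0], 4629)]
lid top [(0.67, [244.0, 146.0], 2205)]
lid scene [(0.78, [198.0, 203.0], 2003)]
bolt_knob top [(0.57, [225.0, 204.0], 120)]
bolt_knob scene []
wheel top [(0.9, [169.0, 185.0], 740)]
wheel scene [(0.81, [245.0, 293.0], 863), (0.5, [200.0, 203.0], 1961)]
tin top [(0.61, [125.0, 190.0], 475), (0.36, [244.0, 147.0], 2149)]
tin scene [(0.96, [257.0, 328.0], 700)]
bracket top [(0.66, [383.0, 179.0], 284), (0.34, [168.0, 186.0], 696)]
bracket scene [(0.43, [224.0, 142.0], 147), (0.23, [214.0, 227.0], 4503)]
offcut top [(0.81, [359.0, 136.0], 1040)]
offcut scene [(0.73, [182.0, 160.0], 527)]
```

View pics/a.png

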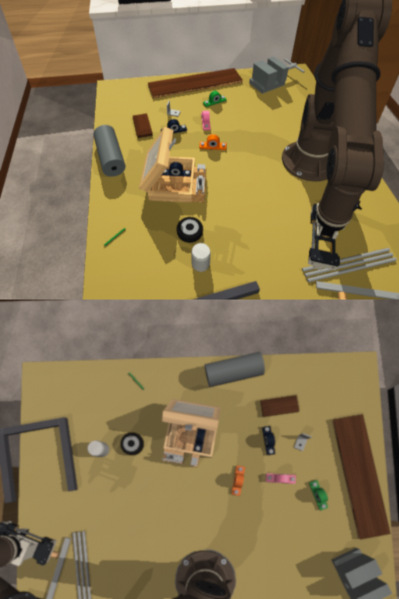

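View pics/top.png

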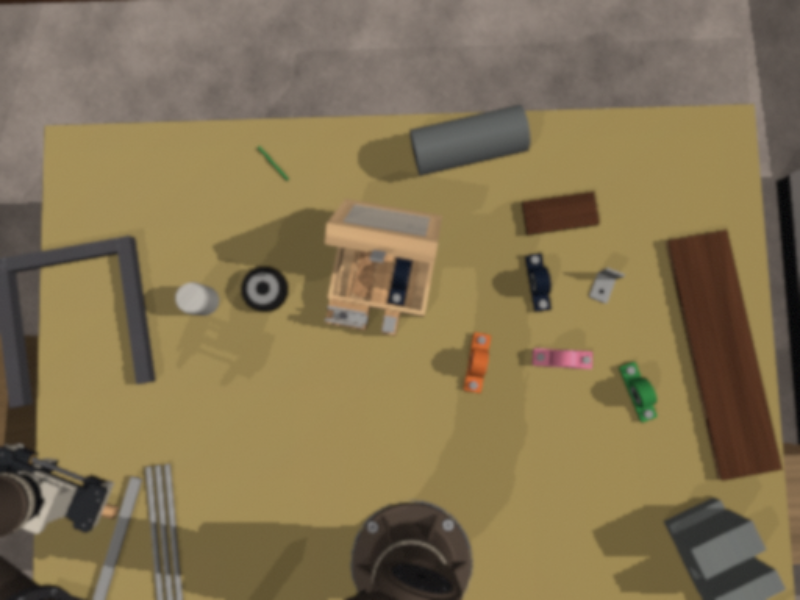

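Candidates in the top image are dark (344,178), orange (305,233), pink (357,230), green (408,251), and the packed one in the box's right bay (257,180). The dark one at (344,178) fits: it is dark cast iron, loose, right of the box and opposite the wheel. I'll confirm it in a crop and measure it.

```bash
cat > h.py <<'E'
from cell import *
import cv2,numpy as np
from scipy.spatial.transform import Rotation as R
def ray(cam,px,c=None):
    c=c or camera_params(cam);f=192/np.tan(np.radians(c["vertical_fov"])/2)
    d=(np.atleast_2d(px).astype(float)-[c["cx"],c["cy"]])/f
    if cam=="wrist":
        r=np.linalg.norm(d,axis=1)+1e-12
        v=np.c_[d*(np.sin(r)/r)[:,None],np.cos(r)]
    else: v=np.c_[d,np.ones(len(d))]
    T=np.array(c["T"]);return T[:3,3],v@T[:3,:3].T
def plane(cam,px,z,c=None):
    o,v=ray(cam,px,c);return o+v*((z-o[2])/v[:,2])[:,None]
def proj(cam,P,c=None):
    c=c or camera_params(cam);f=192/np.tan(np.radians(c["vertical_fov"])/2)
    T=np.array(c["T"]);v=(np.atleast_2d(P)-T[:3,3])@T[:3,:3]
    if cam=="wrist":
        n=np.linalg.norm(v[:,:2],axis=1);k=np.arctan2(n,v[:,2])/(n+1e-12)
        return v[:,:2]*k[:,None]*f+[c["cx"],c["cy"]]
    return v[:,:2]/v[:,2:]*f+[c["cx"],c["cy"]]
def toTool(P,yaw=None):
    """shift in tool axes to bring the TCP to P; yaw = wanted world angle of the tool y axis (mod pi)"""
    s=observe();M=R.from_rotvec(s["ee_rot"]).as_matrix()
    print("pos",np.round(s["position"],4),"shift",np.round(M.T@(np.array(P)-s["position"]),4),"tool y ang",round(np.degrees(np.arctan2(M[1,1],M[0,1])),2),"z",np.round(M[:,2],3))
    if yaw is not None:
        for k in(0,np.pi):
            y=np.array([np.cos(yaw+k),np.sin(yaw+k),0]);z=np.array([0,0,-1.]);D=np.c_[np.cross(y,z),y,z]
            print(" turn(tool)",np.round(R.from_matrix(M.T@D).as_rotvec(),3),"j7",round(s["joints"][6],2))
def save(im,n,crop=None,sc=1):
    if crop:im=im[crop[1]:crop[3],crop[0]:crop[2]]
    cv2.imwrite("pics/"+n,cv2.cvtColor(cv2.resize(im,None,fx=sc,fy=sc,interpolation=cv2.INTER_CUBIC),cv2.COLOR_RGB2BGR))
E
python3 - <<'E'
from h import *
im=get_image("top");save(im,"crop.png",(200,110,400,260),4)
ms=silhouettes("bearing","top")
for d in ms:
    r=cv2.minAreaRect(plane("top",np.argwhere(d["mask"])[:,::-1],0.02)[:,:2].astype(np.float32))
    print("bearing",np.round(d["pixel"]),np.round(plane("top",d["pixel"],.02)[0],3),r)
for q,z in(("pad",.011),("bolt_knob",.07),("wheel",.03),("tin",.085),("bracket",.02),("offcut",.018)):
    for d in silhouettes(q,"top")[:1]:
        r=cv2.minAreaRect(plane("top",np.argwhere(d["mask"])[:,::-1],z)[:,:2].astype(np.float32))
        print(q,np.round(d["pixel"]),np.round(plane("top",d["pixel"],z)[0],3),np.round(r[0],3),np.round(r[1],3),round(r[2],1))
# box corners at the rim / yaw
for p in((333,307),(427,314),(437,245),(328,240)): print(p,plane("top",np.array(p)*.64,.052)[0].round(3))
E
```

```text
bearing [343. 177.] [ 0.592 -0.289  0.02 ] ((0.5777552127838135, -0.2949586808681488), (0.12681333720684052, 0.050615884363651276), 4.3778886795043945)
bearing [407. 251.] [ 0.337 -0.489  0.02 ] ((0.3446877896785736, -0.49834513664245605), (0.124571792781353, 0.05500588193535805), 17.37845230102539)
bearing [303. 231.] [ 0.415 -0.148  0.02 ] ((0.41273754835128784, -0.15400391817092896), (0.04423995688557625, 0.12630417943000793), 76.2815170288086)
bearing [359. 226.] [ 0.424 -0.334  0.02 ] ((0.4161103069782257, -0.3345572352409363), (0.12401868402957916, 0.037391241639852524), 84.8785400390625)
bearing [236. 176.] [0.605 0.072 0.02 ] ((0.6122646331787109, 0.08142596483230591), (0.04147324711084366, 0.09830190986394882), 78.46124267578125)
pad [235. 180.] [0.593 0.076 0.011] [0.61  0.082] [0.045 0.101] 75.4
bolt_knob [226. 202.] [0.517 0.104 0.07 ] [0.517 0.111] [0.061 0.019] 88.2
wheel [168. 185.] [0.582 0.301 0.03 ] [0.584 0.297] [0.101 0.101] 43.8
tin [127. 189.] [0.566 0.418 0.085] [0.561 0.421] [0.081 0.064] 88.2
bracket [384. 180.] [ 0.577 -0.425  0.02 ] [ 0.573 -0.432] [0.049 0.076] 59.1
offcut [364. 138.] [ 0.723 -0.365  0.018] [ 0.733 -0.346] [0.083 0.169] 6.8
(333, 307) [0.537 0.146 0.052]
(427, 314) [ 0.516 -0.05   0.052]
(437, 245) [ 0.661 -0.076  0.052]
(328, 240) [0.679 0.154 0.052]
```

View pics/crop.png

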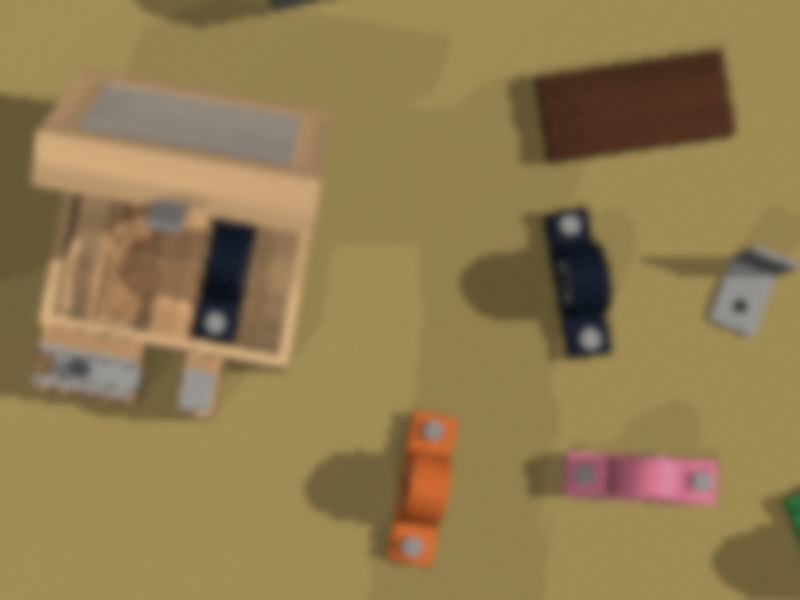

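Confirmed: the dark bearing stands at top (344,181), with its bolt heads at about (342.5,166) and (347.5,195). The cork pad is in the left bay. I'll hold the tool leaning 30° towards the robot, so that it clears the open lid.

```bash
cat >> h.py <<'E'
def goal(P,yaw,tilt):
    """TCP pose: tool y along world angle yaw+90, tool body leaning back against direction yaw by tilt (tool z forward/down)"""
    s=observe();M=R.from_rotvec(s["ee_rot"]).as_matrix()
    f=np.array([np.cos(yaw),np.sin(yaw),0]);z=np.sin(tilt)*f+np.cos(tilt)*np.array([0,0,-1.])
    out=[]
    for k in(1,-1):
        y=k*np.array([-f[1],f[0],0]);D=np.c_[np.cross(y,z),y,z]
        w=R.from_matrix(M.T@D).as_rotvec();out.append((np.linalg.norm(w),w))
    for n,w in out: print("pos",np.round(s["position"],4),"shift",np.round(M.T@(np.array(P)-s["position"]),4),"turn",np.round(w,4),"j7",round(s["joints"][6],2),"t",round(s["clock"],2),"F",np.round(s["force"],1))
    return M
E
python3 - <<'E'
from h import *
h=plane("top",np.array([[342.5,166.25],[347.5,194.75]]),.021);print(h.round(4),np.linalg.norm(h[0]-h[1]))
yaw=np.arctan2(*(h[0]-h[1])[[1,0]]);print("yaw",np.degrees(yaw))
c=h.mean(0);print(c)
print(goal([c[0]-.12,c[1],.25],yaw,np.radians(30)).round(3))
s=observe();M=R.from_rotvec(s["ee_rot"]).as_matrix();T=np.array(camera_params("wrist")["T"]);c=camera_params("wrist")
print(M.T@(T[:3,3]-s["position"]),(M.T@T[:3,:3]).round(3),c["vertical_fov"])
E
```

```text
[[ 0.628  -0.2881  0.021 ]
 [ 0.5312 -0.3002  0.021 ]] 0.09760332593477933
yaw 7.102909392268213
[ 0.57959269 -0.29413979  0.021     ]
pos [0.2415 0.5764 0.2267] shift [-0.5376 -0.7186 -0.0233] turn [-0.1363 -0.5116 -0.5088] j7 -0.08 t 1.4 F [0.3 0.4 0. ]
pos [0.2415 0.5764 0.2267] shift [-0.5376 -0.7186 -0.0233] turn [-0.6814  0.1816  2.5429] j7 -0.08 t 1.4 F [0.3 0.4 0. ]
[[-0.922  0.387  0.   ]
 [ 0.387  0.922  0.   ]
 [-0.     0.    -1.   ]]
[ 7.54429895e-02  9.58414853e-05 -1.58511994e-01] [[-0.001 -0.96  -0.282]
 [ 1.    -0.001 -0.001]
 [ 0.001 -0.282  0.96 ]] 65.70646984690485
```

jog_arm([
  [[-0.24,-0.32,-0.01,0,0,0,-1],[-0.24,-0.32,-0.01,0,0,0,-1],[-0.24,-0.32,-0.01,0,0,0,-1],[-0.24,-0.32,-0.01,0,0,0,-1],[-0.24,-0.32,-0.01,0,0,0,-1],[-0.24,-0.32,-0.01,0,0,0,-1],[-0.24,-0.32,-0.01,0,0,0,-1],[-0.24,-0.32,-0.01,0,0,0,-1],[-0.24,-0.32,-0.01,0,0,0,-1],[-0.24,-0.32,-0.01,0,0,0,-1]],
])

```text
clock: 2.23
position: [0.3396, 0.1845, 0.237]
ee_rot: [0.624, 3.079, -0.0]
force: [1.6, -0.4, -0.1]
width: 0.996
gripper_force: 0.0
```

jog_arm([
  [[-0.298,-0.398,-0.01,-0.136,-0.51,-0.51,-1],[-0.298,-0.398,-0.01,-0.136,-0.51,-0.51,-1],[-0.298,-0.398,-0.01,-0.136,-0.51,-0.51,-1],[-0.298,-0.398,-0.01,-0.136,-0.51,-0.51,-1],[-0.298,-0.398,-0.01,-0.136,-0.51,-0.51,-1],[-0.298,-0.398,-0.01,-0.136,-0.51,-0.51,-1],[-0.298,-0.398,-0.01,-0.136,-0.51,-0.51,-1],[-0.298,-0.398,-0.01,-0.136,-0.51,-0.51,-1],[-0.298,-0.398,-0.01,-0.136,-0.51,-0.51,-1],[-0.298,-0.398,-0.01,-0.136,-0.51,-0.51,-1]],
])

```text
clock: 3.07
position: [0.4401, -0.2176, 0.2448]
ee_rot: [-0.162, 2.614, 0.045]
force: [0.9, 0.9, 0.5]
width: 1.001
gripper_force: 0.0
```

Run:
```python
from h import *
c=camera_params("wrist");im=get_image("wrist");save(im,"w1.png",None,1.5)
for d in silhouettes("bearing","wrist"):
    P=plane("wrist",np.argwhere(d["mask"])[:,::-1],.02,c)[:,:2].astype(np.float32);r=cv2.minAreaRect(P)
    print(round(d["p"],2),np.round(d["pixel"]),np.round(r[0],3),np.round(r[1],3),r[2])
import json;json.dump({k:np.array(v).tolist() for k,v in c.items()},open("c1.json","w"))
print("exp centre px",proj("wrist",[[.5796,-.2941,.021],[.628,-.2881,.021],[.5312,-.3002,.021]],c))
goal([.5796-.05,-.2941-.006,.12],np.radians(7.1),np.radians(30))
```

```text
0.9 [186. 165.] [ 0.578 -0.298] [0.135 0.056] 6.076912879943848
0.87 [33. 22.] [ 0.365 -0.499] [0.11  0.071] 79.27348327636719
0.73 [152.  59.] [ 0.425 -0.335] [0.126 0.062] 84.52469635009766
0.69 [312.  70.] [ 0.414 -0.148] [0.057 0.124] 76.50344848632812
exp centre px [[186.64280089 167.26414383]
 [191.26525034 191.16863977]
 [181.55546753 139.66258873]]
pos [ 0.4406 -0.2241  0.2452] shift [-0.0067 -0.0857  0.1483] turn [-0.0046  0.0006 -0.0123] j7 1.87 t 3.17 F [0.1 2.6 0.5]
pos [ 0.4406 -0.2241  0.2452] shift [-0.0067 -0.0857  0.1483] turn [9.0000e-04 7.2000e-03 3.1293e+00] j7 1.87 t 3.17 F [0.1 2.6 0.5]
```

View pics/w1.png

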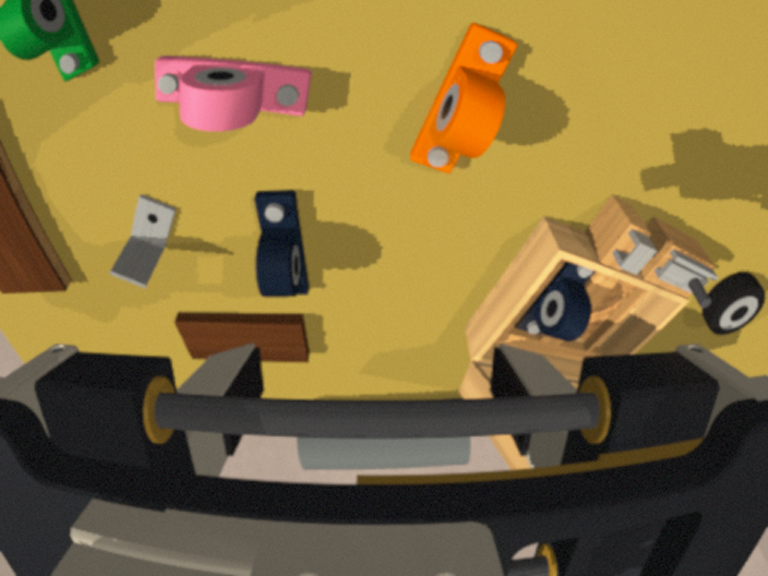

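The dark bearing is ahead and left of centre in the wrist view. Its near bolt head is at about (182.7,142), within 2 px of the expected spot. The box's front rim corners are at (364,148) and (458,198), and the knob is left-front at about (465,193).

Run:
```python
from h import *
import json;c=json.load(open("c1.json"))
print("head",plane("wrist",[[182.7,142.]],.021,c))
P=plane("wrist",np.array([[546,222],[688,297],[470,328]])/1.5,.052,c);print("rim FR,FL",P.round(4),np.linalg.norm(P[0]-P[1]))
d=P[1]-P[0];yaw=np.arctan2(d[1],d[0])-np.pi/2;ex=np.array([np.cos(yaw),np.sin(yaw)]);ey=np.array([-ex[1],ex[0]])
m=(P[0]+P[1])[:2]/2;O=m+.088*ex;print("box yaw",np.degrees(yaw),"O",O,"pad",O-.01*ex+.04*ey)
print("top-cam corners",plane("top",[[210.75,191.5],[271.5,201]],.052).round(4))
# fit check in the top image
Q=[O+x*ex+y*ey for x,y in((-.088,.103),(-.088,-.103),(-.01,.04),(-.114,-.035))]
print(((proj("top",[[*q,z] for q,z in zip(Q,(.052,.052,.011,.071))])-[200,110])*4).round())
```

```text
head [[ 0.534958   -0.29870901  0.021     ]]
rim FR,FL [[ 0.4908 -0.0667  0.052 ]
 [ 0.5559  0.154   0.052 ]
 [ 0.6339 -0.0958  0.052 ]] 0.23011138787742316
box yaw -16.433887532843016 O [0.60773665 0.01876153] pad [0.60946154 0.05995649]
top-cam corners [[ 0.5535  0.1537  0.052 ]
 [ 0.5162 -0.0443  0.052 ]]
[[ 57. 327.]
 [300. 391.]
 [159. 261.]
 [211. 399.]]
```

jog_arm([
  [[-0.003,-0.04,0.05,0,0,-0.01,-1],[-0.007,-0.086,0.1,0,0,-0.01,-1],[-0.007,-0.086,0.12,0,0,-0.01,-1],[-0.007,-0.086,0.148,0,0,-0.01,-1],[-0.007,-0.086,0.148,0,0,-0.01,-1],[-0.007,-0.086,0.148,0,0,-0.01,-1]],
])

```text
clock: 3.67
position: [0.4466, -0.2214, 0.2237]
ee_rot: [-0.166, 2.611, 0.012]
force: [-0.6, -0.6, 0.5]
width: 1.002
gripper_force: 0.0
```

Run:
```python
from h import *
s=observe();print(np.round(s["joints"],3),np.round(s["dq"],3))
goal([.5796-.05,-.2941-.006,.12],np.radians(7.1),np.radians(30))
```

```text
[-1.    -0.438  1.317  2.306  0.41   0.493  1.778] [-0.04   0.003  0.001  0.043  0.076 -0.049 -0.102]
pos [ 0.4466 -0.2214  0.2237] shift [-0.0102 -0.0858  0.128 ] turn [-0.0215  0.0008  0.0091] j7 1.78 t 3.67 F [-0.6 -0.6  0.5]
pos [ 0.4466 -0.2214  0.2237] shift [-0.0102 -0.0858  0.128 ] turn [-1.2000e-03 -3.3600e-02 -3.1323e+00] j7 1.78 t 3.67 F [-0.6 -0.6  0.5]
```

The arm has swung through j3 instead of j1, so j2 and j3 now sit at their limits. I'll back out to the left, then come round high at a larger radius so that j1 does the swing.

Run:
```python
from h import *
goal([.34,.185,.26],np.radians(-22.8),0)
```

```text
pos [ 0.4466 -0.2214  0.2237] shift [ 0.0261  0.4153 -0.0682] turn [0.114  0.5184 0.513 ] j7 1.78 t 3.67 F [-0.6 -0.6  0.5]
pos [ 0.4466 -0.2214  0.2237] shift [ 0.0261  0.4153 -0.0682] turn [-0.6896  0.1516 -2.5384] j7 1.78 t 3.67 F [-0.6 -0.6  0.5]
```

jog_arm([
  [[0.026,0.415,-0.068,0.114,0.518,0.513,-1],[0.026,0.415,-0.068,0.114,0.518,0.513,-1],[0.026,0.415,-0.068,0.114,0.518,0.513,-1],[0.026,0.415,-0.068,0.114,0.518,0.513,-1],[0.026,0.415,-0.068,0.114,0.518,0.513,-1],[0.026,0.415,-0.068,0.114,0.518,0.513,-1],[0.026,0.415,-0.068,0.114,0.518,0.513,-1],[0.026,0.415,-0.068,0.114,0.518,0.513,-1],[0.026,0.415,-0.068,0.114,0.518,0.513,-1],[0.026,0.415,-0.068,0.114,0.518,0.513,-1]],
])

```text
clock: 4.5
position: [0.3406, 0.1814, 0.2596]
ee_rot: [0.621, 3.078, -0.002]
force: [1.1, 0.0, 1.2]
width: 1.001
gripper_force: 0.0
```

Run:
```python
from h import *
s=observe();print(np.round(s["joints"],3),np.round(s["ee_rot"],3))
goal([.55,.24,.45],np.radians(-22.8),0)
```

```text
[-1.071 -0.023  0.442  2.077  0.013  1.086  0.537] [ 6.210e-01  3.078e+00 -2.000e-03]
pos [0.3406 0.1814 0.2596] shift [-0.1706  0.135  -0.1903] turn [-0.001   0.0016 -0.0001] j7 0.54 t 4.5 F [1.1 0.  1.2]
pos [0.3406 0.1814 0.2596] shift [-0.1706  0.135  -0.1903] turn [2.4000e-03 1.5000e-03 3.1415e+00] j7 0.54 t 4.5 F [1.1 0.  1.2]
```

jog_arm([
  [[-0.171,0.135,-0.19,0,0,0,-1],[-0.171,0.135,-0.19,0,0,0,-1],[-0.171,0.135,-0.19,0,0,0,-1],[-0.171,0.135,-0.19,0,0,0,-1],[-0.171,0.135,-0.19,0,0,0,-1],[-0.171,0.135,-0.19,0,0,0,-1],[-0.171,0.135,-0.19,0,0,0,-1],[-0.171,0.135,-0.19,0,0,0,-1]],
])

```text
clock: 5.17
position: [0.5565, 0.2404, 0.4526]
ee_rot: [0.618, 3.072, 0.001]
force: [-1.7, 0.7, -0.3]
width: 1.003
gripper_force: 0.0
```

Run:
```python
from h import *
s=observe();print(np.round(s["joints"],3))
goal([.66,-.05,.45],np.radians(-22.8),0)
goal([.60,-.33,.40],np.radians(7.1),0)
```

```text
[-0.879  0.334  0.582  1.239 -0.178  1.613  0.842]
pos [0.5565 0.2404 0.4526] shift [-0.2077 -0.2278  0.0037] turn [0.002  0.0075 0.001 ] j7 0.84 t 5.17 F [-1.7  0.7 -0.3]
pos [0.5565 0.2404 0.4526] shift [-0.2077 -0.2278  0.0037] turn [-1.1800e-02  3.1000e-03 -3.1406e+00] j7 0.84 t 5.17 F [-1.7  0.7 -0.3]
pos [0.5565 0.2404 0.4526] shift [-0.2603 -0.5093  0.0535] turn [-0.      0.0078 -0.5209] j7 0.84 t 5.17 F [-1.7  0.7 -0.3]
pos [0.5565 0.2404 0.4526] shift [-0.2603 -0.5093  0.0535] turn [0.0105 0.     2.6207] j7 0.84 t 5.17 F [-1.7  0.7 -0.3]
```

jog_arm([
  [[-0.208,-0.228,0,0,0,-0.4,-1],[-0.208,-0.228,0,0,0,-0.4,-1],[-0.208,-0.228,0,0,0,-0.4,-1],[-0.208,-0.228,0,0,0,-0.4,-1],[-0.208,-0.228,0,0,0,-0.4,-1],[-0.208,-0.228,0,0,0,-0.4,-1],[-0.208,-0.228,0,0,0,-0.4,-1],[-0.208,-0.228,0,0,0,-0.4,-1]],
])

```text
clock: 5.83
position: [0.655, -0.058, 0.4494]
ee_rot: [-0.004, -3.142, 0.005]
force: [-0.1, 0.2, 0.6]
width: 1.006
gripper_force: 0.0
```

Run:
```python
from h import *
s=observe();print(np.round(s["joints"],3))
goal([.60,-.33,.40],np.radians(7.1),0)
goal([.58,-.33,.30],np.radians(7.1),.5236)
```

```text
[-0.324  0.449  0.592  1.09  -0.242  1.667  1.765]
pos [ 0.655  -0.058   0.4494] shift [ 0.0542 -0.2719  0.0504] turn [-0.0035 -0.0003 -0.1267] j7 1.76 t 5.83 F [-0.1  0.2  0.6]
pos [ 0.655  -0.058   0.4494] shift [ 0.0542 -0.2719  0.0504] turn [-4.0000e-04  5.2000e-03  3.0148e+00] j7 1.76 t 5.83 F [-0.1  0.2  0.6]
pos [ 0.655  -0.058   0.4494] shift [ 0.0742 -0.2717  0.1504] turn [-0.0366 -0.5231 -0.1229] j7 1.76 t 5.83 F [-0.1  0.2  0.6]
pos [ 0.655  -0.058   0.4494] shift [ 0.0742 -0.2717  0.1504] turn [-0.7819  0.0546  2.9166] j7 1.76 t 5.83 F [-0.1  0.2  0.6]
```

jog_arm([
  [[0.054,-0.272,0.05,0,0,-0.12,-1],[0.054,-0.272,0.05,0,0,-0.12,-1],[0.054,-0.272,0.05,0,0,-0.12,-1],[0.054,-0.272,0.05,0,0,-0.12,-1],[0.054,-0.272,0.05,0,0,-0.12,-1],[0.054,-0.272,0.05,0,0,-0.12,-1],[0.074,-0.272,0.15,-0.036,-0.523,-0.123,-1],[0.074,-0.272,0.15,-0.036,-0.523,-0.123,-1],[0.074,-0.272,0.15,-0.036,-0.523,-0.123,-1],[0.074,-0.272,0.15,-0.036,-0.523,-0.123,-1]],
])

```text
clock: 6.67
position: [0.578, -0.3254, 0.2946]
ee_rot: [-0.168, 2.697, 0.043]
force: [0.1, 0.8, -1.2]
width: 1.002
gripper_force: 0.0
```

Run:
```python
from h import *
s=observe();print(np.round(s["joints"],3))
goal([.50,-.305,.18],np.radians(7.1),.5236)
```

```text
[ 0.225  0.288  0.474  1.749 -0.577  0.894  2.671]
pos [ 0.578  -0.3254  0.2946] shift [0.1166 0.0296 0.0719] turn [ 0.004  -0.0832 -0.0007] j7 2.67 t 6.67 F [ 0.1  0.8 -1.2]
pos [ 0.578  -0.3254  0.2946] shift [0.1166 0.0296 0.0719] turn [-0.1307 -0.0063  3.1382] j7 2.67 t 6.67 F [ 0.1  0.8 -1.2]
```

Run:
```python
from h import *
goal([.5407,-.2985,.112],np.radians(7.1),.5236)
```

```text
pos [ 0.578  -0.3254  0.2946] shift [0.1084 0.0307 0.1509] turn [ 0.004  -0.0832 -0.0007] j7 2.67 t 6.67 F [ 0.1  0.8 -1.2]
pos [ 0.578  -0.3254  0.2946] shift [0.1084 0.0307 0.1509] turn [-0.1307 -0.0063  3.1382] j7 2.67 t 6.67 F [ 0.1  0.8 -1.2]
```

jog_arm([
  [[0.108,0.031,0.02,0.004,-0.083,0,-1],[0.108,0.031,0.04,0.004,-0.083,0,-1],[0.108,0.031,0.08,0.004,-0.083,0,-1],[0.108,0.031,0.12,0.004,-0.083,0,-1],[0.108,0.031,0.151,0.004,-0.083,0,-1],[0.108,0.031,0.151,0.004,-0.083,0,-1],[0.108,0.031,0.151,0.004,-0.083,0,-1]],
])

```text
clock: 7.25
position: [0.5442, -0.2975, 0.1167]
ee_rot: [-0.165, 2.609, 0.044]
force: [0.4, -0.5, -1.2]
width: 0.999
gripper_force: 0.0
```

Run:
```python
from h import *
s=observe();print(np.round(s["joints"],3))
c=camera_params("wrist");im=get_image("wrist");save(im,"w2.png",None,1.5)
print("exp heads",proj("wrist",[[.581,-.2935,.065],[.6294,-.2875,.021],[.5326,-.2995,.021]],c)*1.5)
goal([.5903,-.2923,.0257],np.radians(7.1),.5236)
import json;json.dump({k:np.array(v).tolist() for k,v in c.items()},open("c2.json","w"))
```

```text
[ 0.989  0.466 -0.483  2.061 -0.474  0.284  2.723]
exp heads [[375.80291809 327.02711442]
 [375.85176227 322.92652608]
 [376.11950768 202.36571767]]
pos [ 0.5405 -0.2943  0.1087] shift [-0.0018 -0.005   0.0967] turn [ 0.0089 -0.0039 -0.0011] j7 2.72 t 7.3 F [-2.   2.  -5.8]
pos [ 0.5405 -0.2943  0.1087] shift [-0.0018 -0.005   0.0967] turn [-0.0061 -0.0139  3.1405] j7 2.72 t 7.3 F [-2.   2.  -5.8]
```

View pics/w2.png

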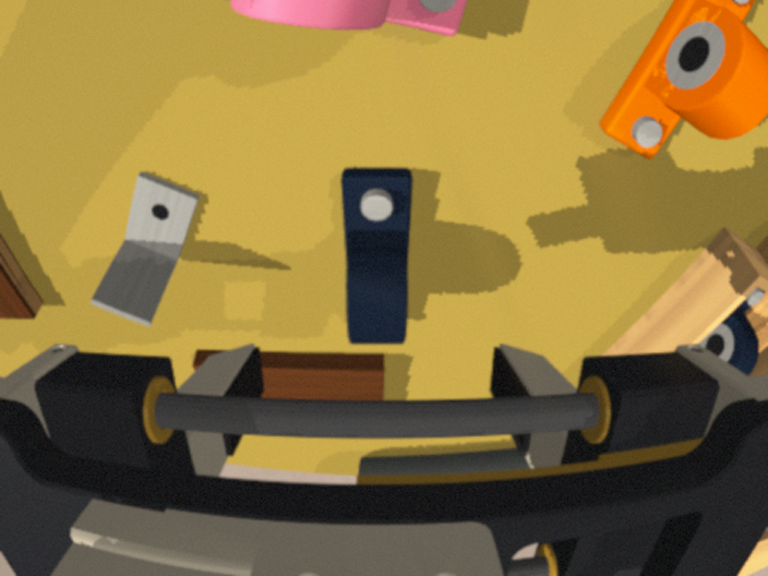

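The bearing is centred between the fingers with its foot along the tool's axis. The near bolt head is at (377,204) in the enlarged view, where I expected (376,202). I'll descend and grip.

jog_arm([
  [[-0.002,-0.005,0.02,0.009,0,0,-1],[-0.002,-0.005,0.045,0.009,0,0,-1],[-0.002,-0.005,0.07,0.009,0,0,-1],[-0.002,-0.005,0.09,0.009,0,0,-1],[-0.002,-0.005,0.097,0.009,0,0,-1],[-0.002,-0.005,0.097,0.009,0,0,-1],[-0.002,-0.005,0.097,0.009,0,0,-1]],
])

```text
clock: 7.88
position: [0.5965, -0.2963, 0.0362]
ee_rot: [-0.166, 2.611, 0.033]
force: [-0.3, -0.1, 0.4]
width: 0.999
gripper_force: 0.0
```

Run:
```python
from h import *
s=observe();print(np.round(s["joints"],3))
goal([.5903,-.2923,.0257],np.radians(7.1),.5236)
```

```text
[ 0.881  0.644 -0.451  2.02  -0.49   0.12   2.742]
pos [ 0.5965 -0.2963  0.0362] shift [0.0101 0.0048 0.0062] turn [-0.0068  0.0023  0.0053] j7 2.74 t 7.88 F [-0.3 -0.1  0.4]
pos [ 0.5965 -0.2963  0.0362] shift [0.0101 0.0048 0.0062] turn [-0.0037 -0.0107 -3.1363] j7 2.74 t 7.88 F [-0.3 -0.1  0.4]
```

j6 and j7 are at their limits with the 30° lean. 20° still clears the lid by about 14 mm or more, so I'll ease the lean to 20° before gripping.

Run:
```python
from h import *
goal([.581+.0064,-.2935+.0008,.027],np.radians(7.1),np.radians(20))
```

```text
pos [ 0.5965 -0.2963  0.0362] shift [0.012  0.0048 0.0036] turn [-0.0072  0.1769  0.0046] j7 2.74 t 7.88 F [-0.3 -0.1  0.4]
pos [ 0.5965 -0.2963  0.0362] shift [0.012  0.0048 0.0036] turn [-0.277  -0.0114 -3.1247] j7 2.74 t 7.88 F [-0.3 -0.1  0.4]
```

jog_arm([
  [[0.012,0.002,0.0,-0.007,0.09,0.005,-1],[0.012,0.005,0.004,-0.007,0.177,0.005,-1],[0.012,0.005,0.004,-0.007,0.177,0.005,-1],[0.012,0.005,0.004,-0.007,0.177,0.005,-1],[0.012,0.005,0.004,-0.007,0.177,0.005,-1]],
])

```text
clock: 8.3
position: [0.5886, -0.2921, 0.0278]
ee_rot: [-0.175, 2.785, 0.028]
force: [0.5, -0.0, -0.3]
width: 0.998
gripper_force: 0.0
```

Run:
```python
from h import *
s=observe();print(np.round(s["joints"],3))
goal([.581+.0064,-.2935+.0008,.027],np.radians(7.1),np.radians(20))
```

```text
[ 0.566  0.605 -0.105  1.946 -0.438  0.331  2.582]
pos [ 0.5886 -0.2921  0.0278] shift [ 0.0014 -0.0004  0.0003] turn [-0.0015  0.0026  0.0017] j7 2.58 t 8.3 F [ 0.5 -0.  -0.3]
pos [ 0.5886 -0.2921  0.0278] shift [ 0.0014 -0.0004  0.0003] turn [-4.0000e-03 -2.4000e-03 -3.1399e+00] j7 2.58 t 8.3 F [ 0.5 -0.  -0.3]
```

Joints are well inside their ranges now, so I'll grip and lift straight up by about 95 mm (with the 20° lean, "up" is tool −z and a little −x).

jog_arm([
  [[0,0,0,0,0,0,1],[0,0,0,0,0,0,1],[0,0,0,0,0,0,1],[0,0,0,0,0,0,1],[0,0,0,0,0,0,1],[0,0,0,0,0,0,1],[0,0,0,0,0,0,1],[0,0,0,0,0,0,1]],
], force=35)

```text
clock: 8.97
position: [0.5877, -0.2924, 0.0259]
ee_rot: [-0.172, 2.788, 0.031]
force: [-0.5, -0.6, 0.1]
width: 0.466
gripper_force: 0.0
```

jog_arm([
  [[-0.005,0,-0.014,0,0,0,1],[-0.014,0,-0.038,0,0,0,1],[-0.027,0,-0.075,0,0,0,1],[-0.041,0,-0.113,0,0,0,1],[-0.041,0,-0.113,0,0,0,1],[-0.041,0,-0.113,0,0,0,1]],
])

```text
clock: 9.47
position: [0.5885, -0.2926, 0.1482]
ee_rot: [-0.173, 2.785, 0.027]
force: [-1.4, 1.0, -6.3]
width: 0.344
gripper_force: 35.0
```

Run:
```python
from h import *
s=observe();print(np.round(s["joints"],3),s["gripper_force"],s["width"])
c=camera_params("top");im=get_image("top");save(im,"t2.png",(200,110,360,230),5)
```

```text
[ 0.486  0.429  0.007  1.866 -0.371  0.586  2.47 ] 34.97299075126648 0.34352942190628416
```

View pics/t2.png

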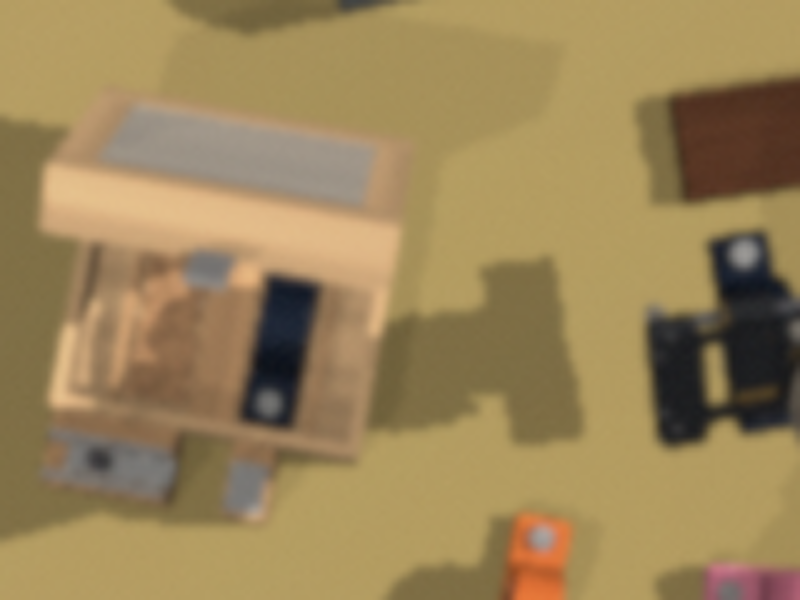

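The bearing is held: opening 31.6 mm, 35 N. In this crop the box's front rim corners are at about (52,403) and (357,458), the knob at (98,458), the keeper at (247,487) and the packed head at (268,403). Next I'll fit the box pose and check how the bearing sits in the grip.

Run:
```python
from h import *
from scipy.optimize import least_squares
px=np.array([[52,403],[357,458],[247,487],[268,403]])/5+[200,110]
b=np.array([[-.088,.103,.052],[-.088,-.103,.052],[-.114,-.035,.071],[-.059,-.04,.029]])
def W(p,b):
    c,s=np.cos(p[2]),np.sin(p[2]);return np.c_[p[0]+c*b[:,0]-s*b[:,1],p[1]+s*b[:,0]+c*b[:,1],b[:,2]]
r=least_squares(lambda p:(proj("top",W(p,b))-px).ravel(),[.61,.03,-.17])
print(r.x,np.degrees(r.x[2]),"res px",r.fun.round(1))
print("pad",W(r.x,np.array([[-.01,.04,.011]])))
k=plane("top",np.array([[98,458]])/5+[200,110],.098)[0];c,s=np.cos(r.x[2]),np.sin(r.x[2]);d=k[:2]-r.x[:2]
print("knob world",k,"box",c*d[0]+s*d[1],-s*d[0]+c*d[1])
np.save("box.npy",r.x)
# held bearing: near bolt head in wrist view
s=observe();cw=camera_params("wrist");im=get_image("wrist")
M=R.from_rotvec(s["ee_rot"]).as_matrix();f=np.array([np.cos(np.radians(7.1)),np.sin(np.radians(7.1)),0])
hsv=cv2.cvtColor(im,cv2.COLOR_RGB2HSV);m=((hsv[...,1]<70)&(hsv[...,2]>120)).astype(np.uint8)
n,l,st,ce=cv2.connectedComponentsWithStats(m)
G=s["position"]-.0188*M[:,2]
for dz in(.036,.041,.046,.051,.056):
    print(dz,proj("wrist",[G-np.array([0,0,dz-.021])-.049*f,G+[0,0,.065-dz]],cw).round(1).tolist())
print([(np.round(ce[i]).tolist(),int(st[i,4])) for i in range(1,n) if 30<st[i,4]<1500])
save(im,"w3.png",(140,60,400,260),3)
```

```text
[ 0.61961511  0.03805996 -0.21185876] -12.138612792142215 res px [-0.7  0.4  0.1  0.7 -0.1 -1.3  0.7  0.2]
pad [[0.61824979 0.07926841 0.011     ]]
knob world [0.51659219 0.11994732 0.098     ] box -0.11793857159799737 0.058393105074039366
0.036 [[251.4, 165.5], [251.5, 306.6]]
0.041 [[251.4, 160.3], [251.5, 297.9]]
0.046 [[251.4, 155.4], [251.5, 289.6]]
0.051 [[251.4, 150.8], [251.5, 281.6]]
0.056 [[251.4, 146.5], [251.4, 273.9]]
[([424.0, 4.0], 142), ([412.0, 47.0], 225), ([249.0, 140.0], 632), ([81.0, 163.0], 197), ([502.0, 171.0], 63), ([478.0, 210.0], 241), ([458.0, 227.0], 101), ([42.0, 274.0], 1269), ([491.0, 249.0], 224), ([207.0, 304.0], 149), ([188.0, 356.0], 174), ([397.0, 360.0], 330), ([504.0, 375.0], 293), ([3.0, 378.0], 98), ([413.0, 379.0], 277), ([205.0, 382.0], 34)]
```

View pics/w3.png

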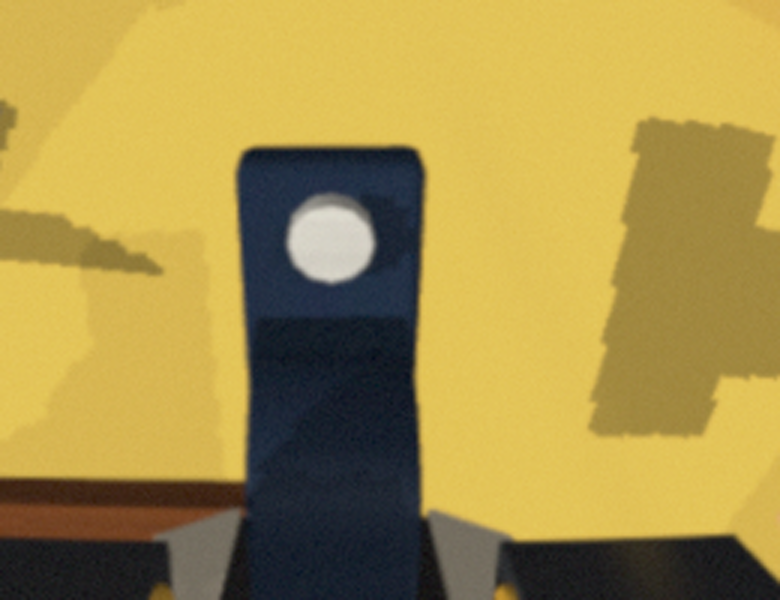

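Run:
```python
from h import *
from scipy.optimize import least_squares
s=observe();cw=camera_params("wrist");M=R.from_rotvec(s["ee_rot"]).as_matrix();G=s["position"]-.0188*M[:,2]
px=np.array([[240,158],[423,158],[331,240],[248,318],[416,318]])/3+[140,60]
b=np.array([[-.0635,.019,.014],[-.0635,-.019,.014],[-.049,0,.021],[-.0214,.019,.014],[-.0214,-.019,.014]])
def P(p):
    Rb=R.from_euler("zy",[p[3],p[2]]).as_matrix();return G+(b-[p[0],p[4],p[1]])@Rb.T
g=[0,.055,0,.124,0]
for mask in(np.array([1,1,0,1,1]),np.array([1,1,1,1,1])):
    r=least_squares(lambda p:np.r_[((proj("wrist",P(p),cw)-px)).ravel(),p[0]*200,p[2]*20*mask[2]],g);print("grip at bearing x,z,pitch,yaw,y",r.x.round(4),r.fun.round(1))
print("tilt",np.degrees(np.arccos(-M[2,2])),"yaw y",np.degrees(np.arctan2(-M[0,1],M[1,1])))
p=np.load("box.npy");np.save("grip.npy",r.x)
```

```text
grip at bearing x,z,pitch,yaw,y [-0.0027 -0.6283 -2.22    1.5051 -2.6078] [ 28.4  27.2 -32.6  26.3  -0.3  -1.2  30.1 -25.7 -25.8 -26.6  -0.5  -0. ]
grip at bearing x,z,pitch,yaw,y [ 0.00000000e+00  4.09132847e+04 -0.00000000e+00 -1.44810000e+00
 -1.89185363e+04] [ 30.5  26.8 -30.5  26.8   0.2  -0.5  27.9 -26.5 -28.1 -26.5   0.   -0. ]
tilt 19.835497902768484 yaw y 7.089243886280615
```

Run:
```python
from h import *
from scipy.optimize import least_squares
s=observe();cw=camera_params("wrist");M=R.from_rotvec(s["ee_rot"]).as_matrix();G=s["position"]-.0188*M[:,2]
px=np.array([[240,158],[423,158],[331,240],[248,318],[416,318]])/3+[140,60]
b=np.array([[-.0635,-.019,.014],[-.0635,.019,.014],[-.049,0,.021],[-.0214,-.019,.014],[-.0214,.019,.014]])
def P(p):
    Rb=R.from_euler("ZY",[p[3],p[2]]).as_matrix();return G+(b-[p[0],p[4],p[1]])@Rb.T
for w in(200,20):
    r=least_squares(lambda p:np.r_[((proj("wrist",P(p),cw)-px)).ravel(),p[0]*w,p[2]*w/10],[0,.055,0,.124,0]);print("grip at bearing x,z,pitch,yaw,y",r.x.round(4),r.fun.round(1))
p=np.load("box.npy");np.save("grip.npy",r.x)
```

```text
grip at bearing x,z,pitch,yaw,y [-0.0143  0.0886  0.093   0.1242  0.0004] [-0.2 -0.2  0.2 -0.3  0.2 -2.2  0.7  1.3 -0.9  1.2 -2.9  1.9]
grip at bearing x,z,pitch,yaw,y [-0.0185  0.0886  0.1662  0.1241  0.0004] [-0.8  0.5  0.7  0.4  0.2 -1.2  0.6  0.2 -0.7  0.1 -0.4  0.3]
```

Run:
```python
from h import *
import json
from scipy.optimize import least_squares
c2=json.load(open("c2.json"))
b=np.array([[-.0635,-.019,.014],[-.0635,.019,.014],[-.049,0,.021],[-.0214,-.019,.014],[-.0214,.019,.014]])
Rb=R.from_euler("Z",.124).as_matrix()
print("bench model",(proj("wrist",np.array([.581,-.2935,0])+b@Rb.T,c2)*1.5).round(0).tolist(),"seen 343,172 411,172 377,204 345,232 410,232")
s=observe();cw=camera_params("wrist");M=R.from_rotvec(s["ee_rot"]).as_matrix();G=s["position"]-.0188*M[:,2]
for x,z,pt in((0,.044,0),(0,.056,0),(0,.06,.1),(0,.06,.0),(0,.065,.1),(-.01,.06,.1)):
    Q=G+(b-[x,0,z])@R.from_euler("ZY",[.124,pt]).as_matrix().T
    print(x,z,pt,((proj("wrist",Q,cw)-[140,60])*3).round(0).tolist())
print("seen 240,158 423,158 331,240 248,318 416,318")
```

```text
bench model [[339.0, 172.0], [413.0, 172.0], [376.0, 202.0], [343.0, 235.0], [409.0, 235.0]] seen 343,172 411,172 377,204 345,232 410,232
0 0.044 0 [[217.0, 195.0], [450.0, 195.0], [334.0, 292.0], [233.0, 405.0], [435.0, 405.0]]
0 0.056 0 [[225.0, 170.0], [442.0, 169.0], [334.0, 260.0], [238.0, 370.0], [429.0, 370.0]]
0 0.06 0.1 [[222.0, 152.0], [445.0, 152.0], [334.0, 244.0], [237.0, 346.0], [430.0, 346.0]]
0 0.06 0.0 [[227.0, 162.0], [439.0, 162.0], [334.0, 250.0], [240.0, 359.0], [427.0, 359.0]]
0 0.065 0.1 [[225.0, 140.0], [442.0, 140.0], [334.0, 229.0], [239.0, 331.0], [428.0, 331.0]]
-0.01 0.06 0.1 [[226.0, 203.0], [441.0, 202.0], [334.0, 292.0], [241.0, 385.0], [426.0, 385.0]]
seen 240,158 423,158 331,240 248,318 416,318
```

The foot looks too small and too far for the planned grip height, so the fingers finished closing during the lift and hold the bearing only near its top. I'll set it back down on the bench and regrip lower.

jog_arm([
  [[0.014,0,0.038,0,0,0,1],[0.026,0,0.07,0,0,0,1],[0.032,0,0.088,0,0,0,1],[0.034,0,0.094,0,0,0,1],[0.035,0,0.097,0,0,0,1],[0.036,0,0.099,0,0,0,1],[0.036,0,0.099,0,0,0,1]],
])

```text
clock: 10.15
position: [0.5871, -0.2908, 0.0416]
ee_rot: [-0.173, 2.787, 0.034]
force: [-14.5, 6.5, 30.3]
width: 0.348
gripper_force: 35.0
```

jog_arm([
  [[0,0,0,0,0,0,0.0],[0,0,0,0,0,0,0.0],[0,0,0,0,0,0,0.0],[0,0,0,0,0,0,0.0],[0.003,0,0.007,0,0,0,0.0],[0.005,0,0.014,0,0,0,0.0],[0.005,0,0.014,0,0,0,0.0],[0.005,0,0.014,0,0,0,0.0]],
])

```text
clock: 10.82
position: [0.5871, -0.292, 0.0248]
ee_rot: [-0.171, 2.789, 0.032]
force: [0.7, 0.5, -0.1]
width: 0.498
gripper_force: 0.0
```

Run:
```python
from h import *
from scipy.optimize import least_squares
goal([.5874,-.2927,.027],np.radians(7.1),np.radians(20))
s=observe();cw=camera_params("wrist");im=get_image("wrist");hsv=cv2.cvtColor(im,cv2.COLOR_RGB2HSV)
n,l,st,ce=cv2.connectedComponentsWithStats(((hsv[...,1]<70)&(hsv[...,2]>120)).astype(np.uint8))
e=proj("wrist",[[.581-.0486,-.2935-.006,.021]],cw)[0]
i=1+np.argmin(np.linalg.norm(ce[1:]-e,axis=1)+(st[1:,4]<200)*999);print("exp",e,"seen",ce[i],st[i],"world",plane("wrist",[ce[i]],.021,cw),s["width"])
```

```text
pos [ 0.5871 -0.292   0.0248] shift [-0.001  -0.0007 -0.002 ] turn [ 0.0009 -0.0013 -0.0014] j7 2.59 t 10.82 F [ 0.7  0.5 -0.1]
pos [ 0.5871 -0.292   0.0248] shift [-0.001  -0.0007 -0.002 ] turn [-2.0000e-03 -1.4000e-03  3.1402e+00] j7 2.59 t 10.82 F [ 0.7  0.5 -0.1]
exp [249.93423562 159.18921655] seen [252.663626   159.99429875] [236 143  35  34 877] world [[ 0.53268287 -0.2981283   0.021     ]] 0.4984818639119889
```

The bearing stands where expected: the near head measures within 2 mm. I'll close fully and check before lifting.

jog_arm([
  [[0,0,0,0,0,0,1],[0,0,0,0,0,0,1],[0,0,0,0,0,0,1],[0,0,0,0,0,0,1],[0,0,0,0,0,0,1],[0,0,0,0,0,0,1]],
], force=40)

```text
clock: 11.37
position: [0.5878, -0.2918, 0.0262]
ee_rot: [-0.172, 2.787, 0.031]
force: [-1.9, 3.2, 2.5]
width: 0.344
gripper_force: 40.0
```

Run:
```python
from h import *
p=np.load("box.npy");ex=np.array([np.cos(p[2]),np.sin(p[2])]);ey=np.array([-ex[1],ex[0]])
pad=p[:2]-.01*ex+.04*ey;g=pad+.0064*ex
back=g-.0342*ex*1.0  # 100 mm back along the tool axis
goal([.5871,-.292,.15],np.radians(7.1),np.radians(20))
for n,P in(("side",[*(back-.20*ey),.148]),("over",[*back,.0358+.003+.094]),("down",[*g,.0358])):
    print(n,np.round(P,4));goal(P,p[2],np.radians(20))
```

```text
pos [ 0.5878 -0.2918  0.0262] shift [-0.0417 -0.     -0.1166] turn [ 0.0003  0.0003 -0.0004] j7 2.59 t 11.37 F [-1.9  3.2  2.5]
pos [ 0.5878 -0.2918  0.0262] shift [-0.0417 -0.     -0.1166] turn [ 4.0000e-04 -5.0000e-04  3.1412e+00] j7 2.59 t 11.37 F [-1.9  3.2  2.5]
side [ 0.549  -0.1104  0.148 ]
pos [ 0.5878 -0.2918  0.0262] shift [-0.0265  0.1849 -0.1199] turn [1.152e-01 2.000e-04 3.151e-01] j7 2.59 t 11.37 F [-1.9  3.2  2.5]
pos [ 0.5878 -0.2918  0.0262] shift [-0.0265  0.1849 -0.1199] turn [-3.0000e-04  1.6410e-01 -2.8219e+00] j7 2.59 t 11.37 F [-1.9  3.2  2.5]
over [0.5911 0.0851 0.1328]
pos [ 0.5878 -0.2918  0.0262] shift [-0.0832  0.3737 -0.083 ] turn [1.152e-01 2.000e-04 3.151e-01] j7 2.59 t 11.37 F [-1.9  3.2  2.5]
pos [ 0.5878 -0.2918  0.0262] shift [-0.0832  0.3737 -0.083 ] turn [-3.0000e-04  1.6410e-01 -2.8219e+00] j7 2.59 t 11.37 F [-1.9  3.2  2.5]
down [0.6245 0.0779 0.0358]
pos [ 0.5878 -0.2918  0.0262] shift [-0.0803  0.3624  0.0192] turn [1.152e-01 2.000e-04 3.151e-01] j7 2.59 t 11.37 F [-1.9  3.2  2.5]
pos [ 0.5878 -0.2918  0.0262] shift [-0.0803  0.3624  0.0192] turn [-3.0000e-04  1.6410e-01 -2.8219e+00] j7 2.59 t 11.37 F [-1.9  3.2  2.5]
```

jog_arm([
  [[-0.01,0,-0.028,0,0,0,1],[-0.021,0,-0.058,0,0,0,1],[-0.032,0,-0.088,0,0,0,1],[-0.042,0,-0.117,0,0,0,1],[-0.039,0.035,-0.118,0.02,0,0.06,1],[-0.036,0.07,-0.118,0.045,0,0.12,1],[-0.033,0.105,-0.119,0.07,0,0.19,1],[-0.03,0.14,-0.12,0.1,0,0.26,1],[-0.027,0.175,-0.12,0.115,0,0.315,1],[-0.027,0.185,-0.12,0.115,0,0.315,1]],
])

```text
clock: 12.2
position: [0.5477, -0.1084, 0.147]
ee_rot: [0.299, 2.78, -0.052]
force: [-0.5, 0.6, -5.5]
width: 0.344
gripper_force: 40.0
```

Run:
```python
from h import *
p=np.load("box.npy");ex=np.array([np.cos(p[2]),np.sin(p[2])]);ey=np.array([-ex[1],ex[0]])
s=observe();print(np.round(s["joints"],3),s["gripper_force"],s["width"])
g=p[:2]-.01*ex+.04*ey+.0064*ex
goal([*(g-.02*ex),.137],p[2],np.radians(20))
cw=camera_params("wrist");im=get_image("wrist");save(im,"w4.png",None,1.5)
hsv=cv2.cvtColor(im,cv2.COLOR_RGB2HSV)
n,l,st,ce=cv2.connectedComponentsWithStats(((hsv[...,1]<70)&(hsv[...,2]>120)).astype(np.uint8))
M=R.from_rotvec(s["ee_rot"]).as_matrix();G=s["position"]-.0188*M[:,2]
for x in(0,):print(proj("wrist",[G+[-.049*ex[0],-.049*ex[1],.021-.043]],cw))
print([(np.round(ce[i]).tolist(),int(st[i,4])) for i in range(1,n) if 300<st[i,4]<1500])
import json;json.dump({k:np.array(v).tolist() for k,v in cw.items()},open("c4.json","w"))
```

```text
[-0.216  0.257  0.342  2.168 -0.124  0.387  1.564] 39.997490644454956 0.34368919882566595
pos [ 0.5477 -0.1084  0.147 ] shift [-0.0111  0.1983  0.0147] turn [-0.0006 -0.0021 -0.0023] j7 1.56 t 12.2 F [-0.5  0.6 -5.5]
pos [ 0.5477 -0.1084  0.147 ] shift [-0.0111  0.1983  0.0147] turn [-3.3000e-03  9.0000e-04  3.1393e+00] j7 1.56 t 12.2 F [-0.5  0.6 -5.5]
[[250.93985326 158.15302997]]
[([418.0, 92.0], 1177), ([483.0, 101.0], 1470), ([251.0, 158.0], 812), ([296.0, 248.0], 484), ([488.0, 248.0], 525), ([206.0, 248.0], 502), ([424.0, 367.0], 419)]
```

View pics/w4.png

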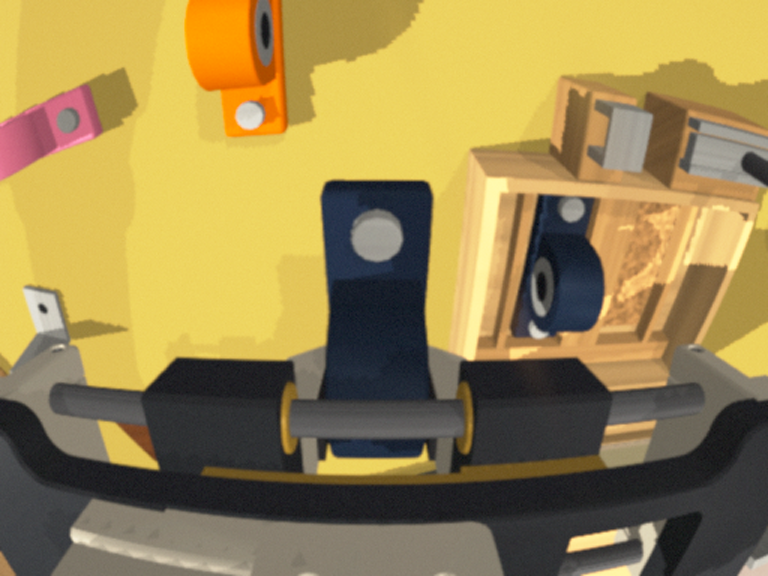

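The held bearing's head is at the predicted pixel (251,158), so it hangs level. The box lies to the right of it: front-right rim corner about (472,152), packed heads (572,210) and (539,330), keeper top (626,138). I'll cross-check the box pose with these.

Run:
```python
from h import *
import json
from scipy.optimize import least_squares
c=json.load(open("c4.json"))
def W(p,b):
    co,s=np.cos(p[2]),np.sin(p[2]);return np.c_[p[0]+co*b[:,0]-s*b[:,1],p[1]+s*b[:,0]+co*b[:,1],b[:,2]]
b=np.array([[-.088,-.103,.052],[-.088,.103,.052],[-.059,-.04,.029],[.039,-.04,.029],[-.114,-.035,.071]])
px=np.array([[472,152],[758,200],[572,210],[539,330],[626,138]])
p=np.load("box.npy");print((proj("wrist",W(p,b),c)*1.5).round().tolist())
pt=np.array([[52,403],[357,458],[247,487],[268,403]])/5+[200,110];bt=b[[1,0,4,2]]
w=[0,2,3]
r=least_squares(lambda q:(proj("wrist",W(q,b[w]),c)*1.5-px[w]).ravel(),p);print("wrist",r.x,r.fun.round(1))
r2=least_squares(lambda q:np.r_[(proj("wrist",W(q,b[w]),c)*1.5-px[w]).ravel(),2*(proj("top",W(q,bt))-pt).ravel()],p);print("both",r2.x,r2.fun.round(1))
for q in(p,r.x,r2.x):print("pad",W(q,np.array([[-.01,.04,.011]]))[0],np.degrees(q[2]))
np.save("box2.npy",r2.x)
```

```text
[[483.0, 167.0], [759.0, 198.0], [567.0, 204.0], [537.0, 326.0], [623.0, 142.0]]
wrist [ 0.61728798  0.03617568 -0.22158893] [ 8.5 10.1 -7.3 -9.2 -4.5 -6.4]
both [ 0.61784739  0.0362196  -0.22389688] [ 9.2 10.7 -7.  -8.5 -4.6 -5.9 -0.8  1.   0.5  3.1  0.1 -1.4  2.2  1.6]
pad [0.61824979 0.07926841 0.011     ] -12.138612792142215
pad [0.61632368 0.07739546 0.011     ] -12.696110740130349
pad [0.61697823 0.07744149 0.011     ] -12.828346218725782
```

jog_arm([
  [[-0.002,0.035,0.003,0,0,0,1],[-0.005,0.075,0.006,0,0,0,1],[-0.007,0.115,0.009,0,0,0,1],[-0.009,0.155,0.012,0,0,0,1],[-0.011,0.188,0.014,0,0,0,1],[-0.011,0.198,0.014,0,0,0,1],[-0.011,0.198,0.014,0,0,0,1]],
])

```text
clock: 12.83
position: [0.606, 0.0845, 0.1376]
ee_rot: [0.286, 2.78, -0.051]
force: [0.3, -0.2, -6.6]
width: 0.343
gripper_force: 40.0
```

Run:
```python
from h import *
p=np.load("box.npy");ex=np.array([np.cos(p[2]),np.sin(p[2])]);ey=np.array([-ex[1],ex[0]])
s=observe();print(np.round(s["joints"],3),s["force"].round(1) if hasattr(s["force"],"round") else s["force"])
g=p[:2]-.01*ex+.04*ey+.0064*ex
goal([*g,.037],p[2],np.radians(20))
cw=camera_params("wrist");im=get_image("wrist")
def W(b): b=np.array(b);return np.c_[p[0]+b[:,0]*ex[0]+b[:,1]*ey[0],p[1]+b[:,0]*ex[1]+b[:,1]*ey[1],b[:,2]]
Q=proj("wrist",W([[-.088,.103,.052],[-.088,-.103,.052],[-.08,.064,.023],[-.08,.016,.023],[0.02,.064,.023],[.02,.016,.023],[-.07,.061,.011],[-.07,.019,.011],[-.059,-.04,.029],[-.114,-.035,.071]]),cw)
im=im.copy()
for q in Q: cv2.circle(im,(int(round(q[0]*1)),int(round(q[1]))),1,(255,0,0),-1)
print(Q.round());save(im,"w5.png",(190,0,512,240),2.4)
```

```text
[-0.689  0.378  0.464  2.046 -0.013  0.444  1.096] [ 0.3 -0.2 -6.6]
pos [0.606  0.0845 0.1376] shift [ 0.0161 -0.0027  0.1012] turn [ 0.002  -0.001   0.0062] j7 1.1 t 12.83 F [ 0.3 -0.2 -6.6]
pos [0.606  0.0845 0.1376] shift [ 0.0161 -0.0027  0.1012] turn [ 1.5000e-03  3.1000e-03 -3.1354e+00] j7 1.1 t 12.83 F [ 0.3 -0.2 -6.6]
[[334.  96.]
 [ 72. 105.]
 [278.  93.]
 [219.  93.]
 [273. 193.]
 [224. 193.]
 [273. 100.]
 [224. 100.]
 [155. 121.]
 [134.  69.]]
```

View pics/w5.png

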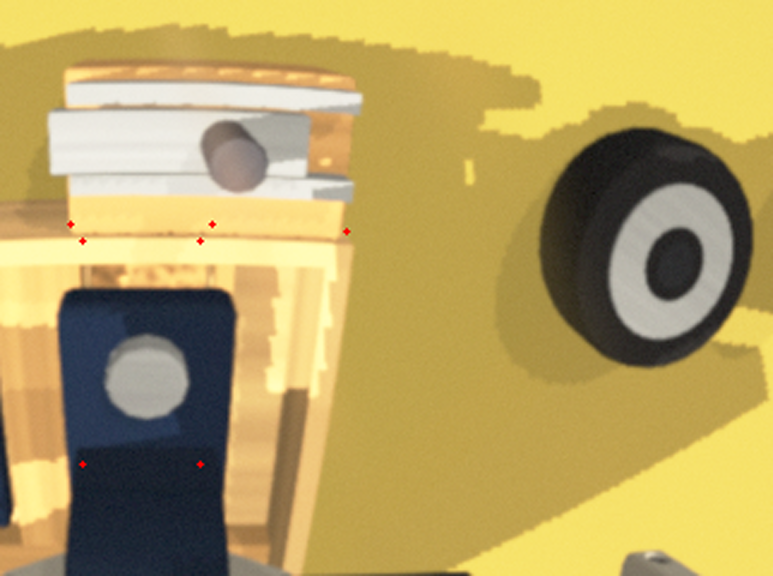

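The wrist view puts the bay about 2 mm further on and 3 mm further left than the top-camera fit. The cork shows at crop columns 92–212, against 83–200 predicted. I'll apply that shift with a box yaw of −12.8° and lower in stages.

Run:
```python
from h import *
y=np.radians(-12.8);np.save("box3.npy",np.r_[np.array([.6208,.0818])+.01*np.array([np.cos(y),np.sin(y)])-.04*np.array([-np.sin(y),np.cos(y)]),y])
print(np.load("box3.npy"))
goal([.6271,.0804,.075],y,np.radians(20));goal([.6271,.0804,.037],y,np.radians(20))
```

```text
[ 0.62168955  0.04057854 -0.22340214]
pos [0.6054 0.0814 0.1376] shift [0.0011 0.0036 0.0661] turn [ 0.0037 -0.0015  0.0143] j7 1.1 t 12.88 F [ 0.4 -1.3 -6.4]
pos [0.6054 0.0814 0.1376] shift [0.0011 0.0036 0.0661] turn [ 2.4000e-03  5.7000e-03 -3.1273e+00] j7 1.1 t 12.88 F [ 0.4 -1.3 -6.4]
pos [0.6054 0.0814 0.1376] shift [0.0141 0.0036 0.1018] turn [ 0.0037 -0.0015  0.0143] j7 1.1 t 12.88 F [ 0.4 -1.3 -6.4]
pos [0.6054 0.0814 0.1376] shift [0.0141 0.0036 0.1018] turn [ 2.4000e-03  5.7000e-03 -3.1273e+00] j7 1.1 t 12.88 F [ 0.4 -1.3 -6.4]
```

jog_arm([
  [[0.0,0.004,0.02,0.004,0,0.014,1],[0.001,0.004,0.045,0.004,0,0.014,1],[0.001,0.004,0.066,0.004,0,0.014,1],[0.006,0.004,0.08,0.004,0,0.014,1],[0.009,0.004,0.088,0.004,0,0.014,1],[0.009,0.004,0.088,0.004,0,0.014,1]],
])

```text
clock: 13.38
position: [0.626, 0.0767, 0.0506]
ee_rot: [0.319, 2.78, -0.059]
force: [-1.2, 0.1, -6.0]
width: 0.345
gripper_force: 40.0
```

Run:
```python
from h import *
y=np.radians(-12.8);goal([.6271,.0804,.037],y,np.radians(20))
print(observe()["gripper_force"])
```

```text
pos [0.626  0.0767 0.0506] shift [0.0043 0.0039 0.0129] turn [-0.0038 -0.0037 -0.0047] j7 1.13 t 13.38 F [-1.2  0.1 -6. ]
pos [0.626  0.0767 0.0506] shift [0.0043 0.0039 0.0129] turn [-0.0058  0.006   3.1369] j7 1.13 t 13.38 F [-1.2  0.1 -6. ]
39.99882102012634
```

jog_arm([
  [[0.003,0.004,0.001,-0.003,-0.003,-0.004,1],[0.003,0.004,0.003,-0.003,-0.003,-0.004,1],[0.004,0.004,0.006,-0.003,-0.003,-0.004,1],[0.004,0.004,0.009,-0.003,-0.003,-0.004,1],[0.004,0.004,0.011,-0.003,-0.003,-0.004,1],[0.004,0.004,0.011,-0.003,-0.003,-0.004,1]],
])

```text
clock: 13.88
position: [0.629, 0.0829, 0.041]
ee_rot: [0.31, 2.774, -0.052]
force: [0.3, -0.4, -6.6]
width: 0.347
gripper_force: 40.0
```

Run:
```python
from h import *
y=np.radians(-12.8);goal([.6271,.0804,.037],y,np.radians(20))
```

```text
pos [0.629  0.0829 0.041 ] shift [ 0.0026 -0.0029  0.0033] turn [0.0026 0.0032 0.0006] j7 1.13 t 13.88 F [ 0.3 -0.4 -6.6]
pos [0.629  0.0829 0.041 ] shift [ 0.0026 -0.0029  0.0033] turn [-0.0051  0.004  -3.141 ] j7 1.13 t 13.88 F [ 0.3 -0.4 -6.6]
```

jog_arm([
  [[0.001,-0.001,0.001,0,0,0,1],[0.002,-0.002,0.002,0,0,0,1],[0.002,-0.002,0.003,0,0,0,1],[0.002,-0.002,0.004,0,0,0,1]],
])

```text
clock: 14.22
position: [0.6274, 0.0809, 0.0372]
ee_rot: [0.31, 2.774, -0.052]
force: [-18.9, 1.8, 30.6]
width: 0.345
gripper_force: 40.0
```

The bearing is seated: firm contact at TCP z 0.037, as predicted. I'll open partway, wait, then withdraw along the tool axis.

jog_arm([
  [[0,0,-0.001,0,0,0,0.0],[0,0,-0.001,0,0,0,0.0],[0,0,-0.001,0,0,0,0.0],[0,0,-0.001,0,0,0,0.0],[0,0,-0.001,0,0,0,0.0]],
])

```text
clock: 14.63
position: [0.628, 0.0812, 0.0379]
ee_rot: [0.31, 2.773, -0.051]
force: [-0.6, -0.3, -0.6]
width: 0.499
gripper_force: 0.0
```

Run:
```python
from h import *
s=observe();print(s["gripper_force"],s["width"],s["force"],s["position"])
cw=camera_params("wrist");im=get_image("wrist");hsv=cv2.cvtColor(im,cv2.COLOR_RGB2HSV)
n,l,st,ce=cv2.connectedComponentsWithStats(((hsv[...,1]<70)&(hsv[...,2]>100)).astype(np.uint8))
M=R.from_rotvec(s["ee_rot"]).as_matrix();G=s["position"]-.0188*M[:,2];y=np.radians(-12.8)
e=proj("wrist",[[.6208-.049*np.cos(y),.0818-.049*np.sin(y),.032]],cw)[0]
i=1+np.argmin(np.linalg.norm(ce[1:]-e,axis=1)+(st[1:,4]<200)*999);print("exp",e,"seen",ce[i],st[i],"world",plane("wrist",[ce[i]],.032,cw))
```

```text
0.0 0.4990493044199348 [-0.58896995 -0.29892193 -0.56494267] [0.62803619 0.08124257 0.03786459]
exp [249.1221841  155.52928695] seen [249.34334764 155.66630901] [233 139  34  34 932] world [[0.57311621 0.09274422 0.032     ]]
```

jog_arm([
  [[0,0,-0.01,0,0,0,0],[0,0,-0.03,0,0,0,0],[0,0,-0.06,0,0,0,0],[0,0,-0.1,0,0,0,0],[0,0,-0.14,0,0,0,0],[0,0,-0.18,0,0,0,0.5],[0,0,-0.22,0,0,0,1],[0,0,-0.25,0,0,0,1],[0,0,-0.25,0,0,0,1]],
])

```text
clock: 15.43
position: [0.5443, 0.1007, 0.2784]
ee_rot: [0.31, 2.768, -0.042]
force: [1.4, -0.1, -0.3]
width: 0.263
gripper_force: 0.0
```

```bash
cat >> h.py <<'E'
def box(b,f="box3.npy"):
    p=np.load(f);c,s=np.cos(p[2]),np.sin(p[2]);b=np.atleast_2d(b).astype(float)
    return np.c_[p[0]+c*b[:,0]-s*b[:,1],p[1]+s*b[:,0]+c*b[:,1],b[:,2]]
def lidpt(th,s=.158,dx=.0095):
    return box([[.088-s*np.cos(th)+.04*np.sin(th)+dx,0,.052+s*np.sin(th)+.04*np.cos(th)]])[0]
E
python3 - <<'E'
from h import *
print(np.round(observe()["joints"],3));y=np.radians(-12.8)
im=get_image("scene")
for d in silhouettes("bearing","scene")[:6]: print(round(d["p"],2),d["pixel"])
print("bearing top exp",proj("scene",[[.6208,.0818,.045]]))
c=camera_params("top")
for th in(1.05,1.08): # lid angle check: top-view pixels of the lid's outer front corners (t2 crop)
    P=box([[.088-.176*np.cos(th)+.04*np.sin(th),k*.103,.052+.176*np.sin(th)+.04*np.cos(th)] for k in(1,-1)]);Q=box([[.088-.176*np.cos(th),k*.103,.052+.176*np.sin(th)] for k in(1,-1)])
    print(th,((proj("top",P)-[200,110])*5).round().tolist(),((proj("top",Q)-[200,110])*5).round().tolist())
goal([*box([[.01,0,.36]])[0]],y,0);goal([*box([[.09,0,.36]])[0]],y,0);goal(lidpt(1.08,dx=.03),y,0)
E
```

```text
[-0.991  0.083  0.633  2.     0.199  0.78   0.86 ]
0.8 [277.9, 186.5]
0.64 [222.5, 235.6]
0.27 [180.9, 161.5]
bearing top exp [[223.37953405 233.33156887]]
1.05 [[42.0, 162.0], [397.0, 230.0]] [[35.0, 227.0], [384.0, 295.0]]
1.08 [[44.0, 153.0], [399.0, 221.0]] [[36.0, 219.0], [386.0, 286.0]]
pos [0.5433 0.1003 0.2738] shift [-0.1233 -0.0407 -0.0466] turn [0.0061 0.3536 0.0016] j7 0.86 t 15.53 F [ 0.4 -0.8  0. ]
pos [0.5433 0.1003 0.2738] shift [-0.1233 -0.0407 -0.0466] turn [-0.5523  0.0095 -3.0911] j7 0.86 t 15.53 F [ 0.4 -0.8  0. ]
pos [0.5433 0.1003 0.2738] shift [-0.1984 -0.0409 -0.0189] turn [0.0061 0.3536 0.0016] j7 0.86 t 15.53 F [ 0.4 -0.8  0. ]
pos [0.5433 0.1003 0.2738] shift [-0.1984 -0.0409 -0.0189] turn [-0.5523  0.0095 -3.0911] j7 0.86 t 15.53 F [ 0.4 -0.8  0. ]
pos [0.5433 0.1003 0.2738] shift [-0.136  -0.0417  0.1178] turn [0.0061 0.3536 0.0016] j7 0.86 t 15.53 F [ 0.4 -0.8  0. ]
pos [0.5433 0.1003 0.2738] shift [-0.136  -0.0417  0.1178] turn [-0.5523  0.0095 -3.0911] j7 0.86 t 15.53 F [ 0.4 -0.8  0. ]
```

jog_arm([
  [[-0.014,0,-0.04,0,0,0,1],[-0.03,0,-0.085,0,0.05,0,1],[-0.06,-0.015,-0.075,0.006,0.15,0,1],[-0.09,-0.03,-0.06,0.006,0.25,0,1],[-0.123,-0.041,-0.047,0.006,0.354,0,1],[-0.16,-0.041,-0.033,0.006,0.354,0,1],[-0.198,-0.041,-0.019,0.006,0.354,0,1],[-0.198,-0.041,-0.019,0.006,0.354,0,1],[-0.198,-0.041,-0.019,0.006,0.354,0,1]],
])

```text
clock: 16.28
position: [0.7114, 0.0171, 0.3533]
ee_rot: [-0.355, -3.114, 0.011]
force: [-0.6, -0.9, -0.8]
width: 0.005
gripper_force: 0.0
```

Run:
```python
from h import *
s=observe();print(np.round(s["joints"],3),s["width"]);y=np.radians(-12.8)
goal(lidpt(1.08,dx=.03),y,0);A=lidpt(1.08)
M=R.from_rotvec(s["ee_rot"]).as_matrix()
for th in np.arange(1.05,-.01,-.075): print(round(th,3),np.round(M.T@(lidpt(th)-lidpt(1.08,dx=.03)),4))
```

```text
[-0.468  0.596  0.719  1.139 -0.372  1.54   1.517] 0.005122669412997889
pos [0.7114 0.0171 0.3533] shift [0.013  0.0041 0.1432] turn [-0.008  -0.0062 -0.0034] j7 1.52 t 16.28 F [-0.6 -0.9 -0.8]
pos [0.7114 0.0171 0.3533] shift [0.013  0.0041 0.1432] turn [-0.0098  0.0125  3.1381] j7 1.52 t 16.28 F [-0.6 -0.9 -0.8]
1.05 [ 0.0252 -0.0001  0.0014]
0.975 [ 0.0368 -0.0001  0.0052]
0.9 [ 0.0481 -0.0001  0.0099]
0.825 [ 0.059  -0.0001  0.0154]
0.75 [ 0.0695 -0.0001  0.0217]
0.675 [ 0.0795 -0.      0.0287]
0.6 [ 0.0889 -0.      0.0365]
0.525 [0.0977 0.     0.045 ]
0.45 [1.058e-01 1.000e-04 5.410e-02]
0.375 [1.133e-01 1.000e-04 6.380e-02]
0.3 [0.12   0.0002 0.074 ]
0.225 [0.1259 0.0002 0.0847]
0.15 [0.131  0.0003 0.0959]
0.075 [0.1352 0.0004 0.1073]
0.0 [0.1386 0.0005 0.1191]
```

jog_arm([
  [[0.003,0.004,0.04,-0.008,-0.006,-0.003,1],[0.008,0.004,0.08,-0.008,-0.006,-0.003,1],[0.012,0.004,0.12,-0.008,-0.006,-0.003,1],[0.013,0.004,0.143,-0.008,-0.006,-0.003,1],[0.013,0.004,0.143,-0.008,-0.006,-0.003,1]],
])

```text
clock: 16.7
position: [0.6925, 0.0274, 0.2086]
ee_rot: [-0.344, -3.117, -0.004]
force: [-1.7, -0.1, -0.6]
width: 0.008
gripper_force: 0.0
```

jog_arm([
  [[0.01,0,0.001,0,0,0,1],[0.019,0,0.001,0,0,0,1],[0.028,0,0.003,0,0,0,1],[0.037,0,0.005,0,0,0,1],[0.043,0,0.008,0,0,0,1],[0.048,0,0.01,0,0,0,1],[0.054,0,0.013,0,0,0,1],[0.059,0,0.015,0,0,0,1]],
])

```text
clock: 17.37
position: [0.6398, 0.0388, 0.2012]
ee_rot: [0.345, 3.116, 0.006]
force: [3.0, -1.1, 3.0]
width: 0.005
gripper_force: 2.1
```

Run:
```python
from h import *
s=observe();print(np.round(s["joints"],3))
im=get_image("top")
for d in silhouettes("lid","top")[:1]:
    a=np.argwhere(d["mask"]);print(d["p"],d["pixel"],a.min(0),a.max(0),len(a))
goal(lidpt(.825),np.radians(-12.8),0)
```

```text
[-0.588  0.541  0.693  1.61  -0.378  1.12   1.549]
0.83 [266.5, 169.4] [136 248] [178 281] 332
pos [0.6391 0.0391 0.2006] shift [-0.0023 -0.0024  0.0054] turn [0.0046 0.0043 0.0031] j7 1.55 t 17.47 F [ 1.2 -1.7  2.3]
pos [0.6391 0.0391 0.2006] shift [-0.0023 -0.0024  0.0054] turn [-0.0067  0.0072 -3.1385] j7 1.55 t 17.47 F [ 1.2 -1.7  2.3]
```

jog_arm([
  [[0.004,-0.002,0.009,0,0,0,1],[0.013,-0.002,0.015,0,0,0,1],[0.022,-0.002,0.022,0,0,0,1],[0.031,-0.002,0.031,0,0,0,1],[0.04,-0.002,0.04,0,0,0,1],[0.048,-0.002,0.05,0,0,0,1],[0.055,-0.002,0.06,0,0,0,1],[0.062,-0.002,0.071,0,0,0,1],[0.067,-0.002,0.082,0,0,0,1],[0.071,-0.002,0.091,0,0,0,1]],
])

```text
clock: 18.3
position: [0.5698, 0.0528, 0.1082]
ee_rot: [0.345, 3.118, 0.006]
force: [0.7, -1.8, 2.7]
width: 0.007
gripper_force: 1.6
```

Run:
```python
from h import *
s=observe();print(np.round(s["joints"],3))
goal(lidpt(0),np.radians(-12.8),0)
```

```text
[-0.636  0.535  0.649  1.882 -0.423  0.859  1.577]
pos [0.5698 0.0528 0.1082] shift [ 0.0073 -0.0005  0.0162] turn [0.0041 0.0038 0.0031] j7 1.58 t 18.3 F [ 0.7 -1.8  2.7]
pos [0.5698 0.0528 0.1082] shift [ 0.0073 -0.0005  0.0162] turn [-0.006   0.0064 -3.1385] j7 1.58 t 18.3 F [ 0.7 -1.8  2.7]
```

Still in light contact. I'll go the last 16 mm slowly.

jog_arm([
  [[0.002,0,0.005,0,0,0,1],[0.004,0,0.009,0,0,0,1],[0.005,0,0.013,0,0,0,1],[0.006,0,0.016,0,0,0,1],[0.006,0,0.018,0,0,0,1],[0.006,0,0.018,0,0,0,1]],
])

```text
clock: 18.8
position: [0.5647, 0.0544, 0.092]
ee_rot: [0.345, 3.118, 0.008]
force: [-5.6, -0.7, 19.1]
width: 0.003
gripper_force: 9.3
```

The lid is down and firm: 19 N at z 0.092. Next I'll rise and locate the knob.

jog_arm([
  [[0.0,0,-0.02,0,0,0,1],[0.01,0,-0.06,0,0,0,1],[0.03,0.02,-0.09,0,0,0,1],[0.05,0.05,-0.09,0,0,0,1],[0.05,0.09,-0.09,0,0,0,1],[0.05,0.1,-0.09,0,0,0,1],[0.05,0.1,-0.09,0,0,0,1]],
])

```text
clock: 19.38
position: [0.5367, 0.1682, 0.1806]
ee_rot: [0.333, 3.12, 0.009]
force: [-0.2, 0.4, 0.2]
width: 0.003
gripper_force: 0.0
```

Run:
```python
from h import *
y=np.radians(-12.8);print(np.round(observe()["joints"],3))
cw=camera_params("wrist");im=get_image("wrist");save(im,"w6.png",None,1.5)
for d in silhouettes("bolt_knob","wrist"): a=np.argwhere(d["mask"])[:,::-1];print(round(d["p"],2),np.round(d["pixel"]),a.min(0),a.max(0),len(a),plane("wrist",d["pixel"],.098,cw).round(4))
K=box([[-.114,.058,.098],[-.114,.058,.066],[-.088,.103,.092],[-.088,-.103,.092]]);print(K.round(4).tolist(),(proj("wrist",K,cw)*1.5).round().tolist())
goal(box([[-.114,.1,.16]])[0],y,0)
import json;json.dump({k:np.array(v).tolist() for k,v in cw.items()},open("c6.json","w"))
```

```text
[-0.903  0.43   0.705  1.834 -0.334  0.992  1.3  ]
0.82 [192. 185.] [154 175] [225 202] 1466 [[0.5104 0.1232 0.098 ]]
[[0.5234, 0.1224, 0.098], [0.5234, 0.1224, 0.066], [0.5587, 0.1605, 0.092], [0.5131, -0.0404, 0.092]] [[292.0, 299.0], [301.0, 285.0], [371.0, 339.0], [77.0, 330.0]]
pos [0.5368 0.1632 0.1806] shift [ 0.0041 -0.0008  0.0206] turn [0.0038 0.0036 0.0049] j7 1.3 t 19.48 F [ 0.7 -0.9 -0.3]
pos [0.5368 0.1632 0.1806] shift [ 0.0041 -0.0008  0.0206] turn [-0.0057  0.006  -3.1366] j7 1.3 t 19.48 F [ 0.7 -0.9 -0.3]
```

View pics/w6.png

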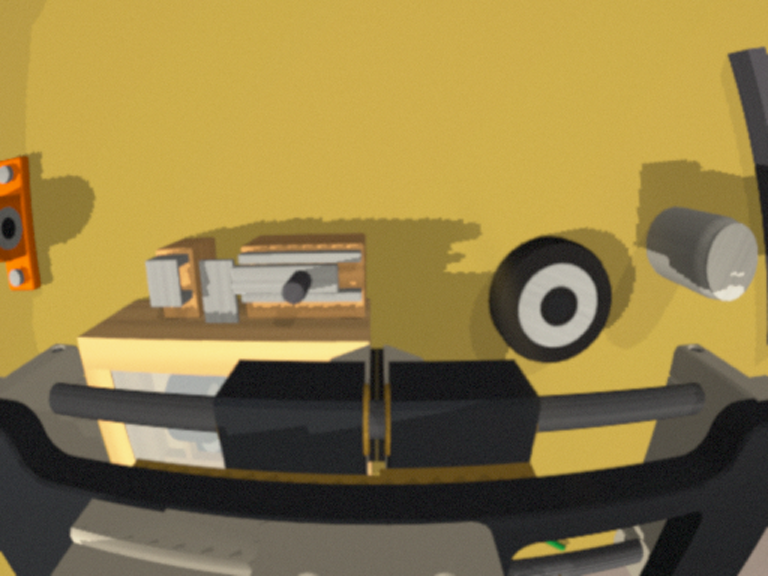

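The lid is shut, with its front corner at (371,340) as predicted for a shut lid. The knob top is at (293,292) and its base at (303,280), about 3 mm nearer the robot than modelled. I'll go down to its left and push right.

Run:
```python
from h import *
import json;c=json.load(open("c6.json"));print("knob",plane("wrist",np.array([[293,292]])/1.5,.098,c),plane("wrist",np.array([[303,280]])/1.5,.066,c))
y=np.radians(-12.8)
goal(box([[-.117,.106,.16]])[0],y,0);goal(box([[-.117,.106,.078]])[0],y,0)
```

```text
knob [[0.51923551 0.12390631 0.098     ]] [[0.52052575 0.12443883 0.066     ]]
pos [0.5368 0.1632 0.1806] shift [0.0071 0.0052 0.0206] turn [0.0038 0.0036 0.0049] j7 1.3 t 19.48 F [ 0.7 -0.9 -0.3]
pos [0.5368 0.1632 0.1806] shift [0.0071 0.0052 0.0206] turn [-0.0057  0.006  -3.1366] j7 1.3 t 19.48 F [ 0.7 -0.9 -0.3]
pos [0.5368 0.1632 0.1806] shift [0.0074 0.0049 0.1026] turn [0.0038 0.0036 0.0049] j7 1.3 t 19.48 F [ 0.7 -0.9 -0.3]
pos [0.5368 0.1632 0.1806] shift [0.0074 0.0049 0.1026] turn [-0.0057  0.006  -3.1366] j7 1.3 t 19.48 F [ 0.7 -0.9 -0.3]
```

jog_arm([
  [[0.007,0.005,0.02,0.004,0.004,0.005,1],[0.007,0.005,0.05,0.004,0.004,0.005,1],[0.007,0.005,0.08,0.004,0.004,0.005,1],[0.007,0.005,0.102,0.004,0.004,0.005,1],[0.007,0.005,0.102,0.004,0.004,0.005,1],[0.007,0.005,0.102,0.004,0.004,0.005,1]],
])

```text
clock: 19.98
position: [0.5313, 0.1676, 0.0785]
ee_rot: [-0.356, -3.12, 0.002]
force: [-0.4, -0.2, 0.3]
width: 0.006
gripper_force: 0.0
```

Run:
```python
from h import *
goal(box([[-.117,.034,.078]])[0],np.radians(-12.8),0)
```

```text
pos [0.5313 0.1676 0.0785] shift [ 0.0005 -0.0699  0.0007] turn [-0.0016 -0.0015 -0.004 ] j7 1.38 t 19.98 F [-0.4 -0.2  0.3]
pos [0.5313 0.1676 0.0785] shift [ 0.0005 -0.0699  0.0007] turn [-2.3000e-03  2.6000e-03  3.1376e+00] j7 1.38 t 19.98 F [-0.4 -0.2  0.3]
```

jog_arm([
  [[0,-0.01,0,0,0,0,1],[0,-0.02,0,0,0,0,1],[0,-0.028,0,0,0,0,1],[0,-0.036,0,0,0,0,1],[0,-0.044,0,0,0,0,1],[0,-0.052,0,0,0,0,1],[0,-0.06,0,0,0,0,1],[0,-0.065,0,0,0,0,1],[0,-0.068,0,0,0,0,1],[0,-0.069,0,0,0,0,1]],
])

```text
clock: 20.82
position: [0.5166, 0.1025, 0.0791]
ee_rot: [0.353, 3.121, 0.002]
force: [1.9, 4.5, 1.6]
width: -0.001
gripper_force: 2.4
```

Run:
```python
from h import *
goal(box([[-.117,.034,.078]])[0],np.radians(-12.8),0)
```

```text
pos [0.5166 0.1025 0.0791] shift [ 0.0008 -0.0031  0.0011] turn [ 0.0015  0.0004 -0.0018] j7 1.49 t 20.82 F [1.9 4.5 1.6]
pos [0.5166 0.1025 0.0791] shift [ 0.0008 -0.0031  0.0011] turn [ 6.0000e-04 -2.4000e-03  3.1398e+00] j7 1.49 t 20.82 F [1.9 4.5 1.6]
```

The bolt slides at about 4 N and is not at its stop yet. I'll push on in small steps until the force rises.

jog_arm([
  [[0,-0.003,0,0,0,0,1],[0,-0.005,0,0,0,0,1],[0,-0.006,0,0,0,0,1],[0,-0.006,0,0,0,0,1]],
])

```text
clock: 21.15
position: [0.5165, 0.1017, 0.0793]
ee_rot: [0.346, 3.121, 0.01]
force: [4.7, 16.8, -0.7]
width: 0.004
gripper_force: 9.2
```

jog_arm([
  [[0,0.01,0,0,0,0,1],[0,0.025,-0.01,0,0,0,1],[0,0.04,-0.04,0,0,0,1],[0,0.06,-0.08,0,0,0,1],[0,0.07,-0.11,0,0,0,1],[0,0.07,-0.12,0,0,0,1],[0,0.07,-0.12,0,0,0,1]],
])

```text
clock: 21.73
position: [0.5319, 0.1653, 0.2012]
ee_rot: [0.35, 3.119, 0.003]
force: [-0.3, 0.4, -0.7]
width: 0.003
gripper_force: 0.0
```

Run:
```python
from h import *
cw=camera_params("wrist");im=get_image("wrist").copy()
K=np.array([[.5195,.124,.098]])-.05*np.array([[-np.sin(np.radians(-12.8)),np.cos(np.radians(-12.8)),0]]);q=proj("wrist",K,cw);print(q,observe()["force"])
x,yy=map(int,q[0]);cv2.circle(im,(x,yy),1,(255,0,0),-1)
save(im,"w7.png",(max(0,x-110),max(0,yy-80),x+130,yy+70),3)
```

```text
[[152.71341128 193.83929991]] [-1.26670398 -1.04409753 -1.39068392]
```

View pics/w7.png

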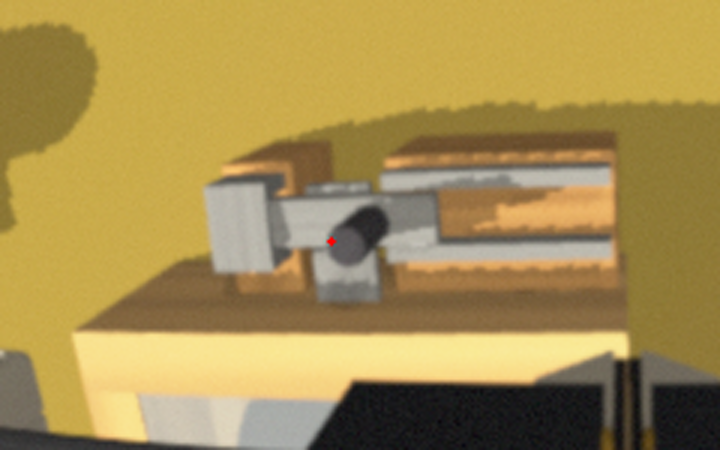

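The bolt passes over the tongue and into the keeper. The knob shows at (348,244), though, against (331,241) expected for fully home, so it could be up to about 4 mm short. I'll push again more firmly to make sure.

jog_arm([
  [[0,-0.0,0.03,0,0,0,1],[0,-0.0,0.07,0,0,0,1],[0,-0.0,0.11,0,0,0,1],[0,-0.02,0.122,0,0,0,1],[0,-0.04,0.122,0,0,0,1],[0,-0.055,0.122,0,0,0,1],[0,-0.065,0.122,0,0,0,1],[0,-0.07,0.122,0,0,0,1],[0,-0.074,0.122,0,0,0,1],[0,-0.077,0.122,0,0,0,1]],
])

```text
clock: 22.62
position: [0.5144, 0.1014, 0.0763]
ee_rot: [0.339, 3.123, 0.02]
force: [10.7, 48.5, -25.3]
width: 0.004
gripper_force: 23.5
```

jog_arm([
  [[0,-0.002,0,0,0,0,1],[0,-0.002,0,0,0,0,1],[0,-0.002,0,0,0,0,1]],
])

```text
clock: 22.87
position: [0.5144, 0.1015, 0.0763]
ee_rot: [0.335, 3.123, 0.022]
force: [10.8, 44.7, -26.0]
width: 0.005
gripper_force: 22.1
```

The same spot at 48 N: that is the hard stop, so the bolt is home. I'll back off clear and check once more by numbers.

jog_arm([
  [[0,0.015,0,0,0,0,1],[0,0.03,-0.01,0,0,0,1],[0,0.045,-0.04,0,0,0,1],[0,0.06,-0.08,0,0,0,1],[0,0.08,-0.12,0,0,0,1],[0,0.1,-0.15,0,0,0,1],[0,0.11,-0.18,0,0,0,1],[0,0.11,-0.2,0,0,0,1],[0,0.11,-0.2,0,0,0,1]],
])

```text
clock: 23.62
position: [0.5396, 0.1954, 0.2812]
ee_rot: [0.351, 3.116, 0.007]
force: [0.5, -0.9, -0.3]
width: 0.007
gripper_force: 0.0
```

Run:
```python
from h import *
cw=camera_params("wrist");get_image("wrist");get_image("top");get_image("scene")
p=np.load("box3.npy");c,s=np.cos(p[2]),np.sin(p[2])
for cam in("wrist","top"):
    for d in silhouettes("bolt_knob",cam)[:1]:
        a=np.argwhere(d["mask"])[:,::-1];P=plane(cam,a,.066,cw if cam=="wrist" else None)[:,:2]-p[:2]
        print(cam,round(d["p"],2),"bolt extent in box y",np.percentile(-s*P[:,0]+c*P[:,1],[1,50,99]).round(4))
print({k:[round(x) for x in d["pixel"]] for k in("wheel","tin","bracket","offcut") for d in silhouettes(k,"top")[:1]},observe()["force"],observe()["position"])
```

```text
wrist 0.57 bolt extent in box y [-0.0263  0.0045  0.036 ]
{'wheel': [248, 172], 'bracket': [388, 178], 'offcut': [358, 136]} [-0.07182096  0.21208893 -0.19445764] [0.53726209 0.19434167 0.2762152 ]
```

Run:
```python
from h import *
import json
p=np.load("box3.npy");c,s=np.cos(p[2]),np.sin(p[2]);c6=json.load(open("c6.json"))
P=plane("wrist",np.array([[337,276]])/1.5,.066,c6)[:,:2]-p[:2];print("bar end before, box y",-s*P[:,0]+c*P[:,1])
```

```text
bar end before, box y [0.08118232]
```

The bolt stopped at the same point under 17 N and 48 N, and nothing else was near the finger, so it is at its end stop. The arm is clear, so I'll hand in.

```bash
python3 -c "
from cell import *
print(sign_off())"
```

```text
the job is handed in; nothing more can be done
None
```

I packed the bearing upright on the cork pad, closed the lid and slid the bolt to its end stop, then handed the job in at about 24 s; no verdict came back. The wrist-camera estimates of bolt travel came out at only about 45 mm against the 45 mm needed, so I relied on it stopping at the same point under 17 N and 48 N.

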